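# Sort the oil-dosing syringes into swing tray and wash pan

### The job

Push the free corner of the empty swing tray round its corner pin, a quarter turn towards you, until it meets its stop; then lay every syringe whose plunger is pulled out (filled) flat on the tray's floor, and push the loaded tray back to its parked stop. Every syringe whose plunger is pushed in (empty) goes flat on the floor of the white wash pan, at any point of the job. Leave the plungers as they are, lay no syringe on another, and leave the tins where they stand.

Things in the scene. Friction and masses are not known exactly. Their poses are not given: they have to be found in the camera images.
- pivot: fixed upright pivot pin (12 mm thick, head 20 mm wide, 40 mm high) through one corner of the swing tray; origin on the table at the pin. With the tray joint at 0 the tray covers 0 to 146 mm along this frame's x and 0 to 170 mm along its y
- tray (a joint): turn of the swing tray about the pin, rad, counter-clockwise seen from above: 0 = parked (a stop, tray beyond the pin, at the back of the bench), 1.571 = swung out a quarter turn towards the robot (a stop). Stays where it is left; about 1 N at the free corner turns it. The corner diagonally across the tray from the pin is the free corner
- tray_floor (a point): centre of the inner floor of the swing tray, 6 mm above the table, axes turning with the tray: a plain aluminium open tray, outside 146 mm along x by 170 mm along y, walls 4 mm thick, rim 24 mm above the table; the pin is at x -73, y -85 mm
- tray_corner (a point): the tray's free corner, on its rim, 24 mm above the table (x +73, y +85 mm from the floor centre)
- pan: fixed white plastic wash pan, same shape as the tray: outside 146 mm along x by 170 mm along y, walls 4 mm, rim 22 mm above the table, inner floor 4 mm above it; origin under its centre
- s1: white dosing syringe, lying (may be absent): barrel 22 mm thick and 64 mm long with a 30 mm square, 4 mm thick flange at each end, on which it lies with its axis 15 mm above the support; steel nozzle 10 mm. Origin on the axis at mid-barrel, x axis towards the plunger; reaches from x -42 mm (nozzle) to +47 mm plus the plunger's draw. About 0.13 kg
- s1_plunger (a joint): how far the black plunger of s1 is drawn, m: up to 0.003 = pushed in, 0.024 to 0.030 = pulled out. The rod is 10 mm thick, its end plate 24 mm square. About 4 N moves it
- s2: white dosing syringe, lying (may be absent): barrel 22 mm thick and 64 mm long with a 30 mm square, 4 mm thick flange at each end, on which it lies with its axis 15 mm above the support; steel nozzle 10 mm. Origin on the axis at mid-barrel, x axis towards the plunger; reaches from x -42 mm (nozzle) to +47 mm plus the plunger's draw. About 0.13 kg
- s2_plunger (a joint): how far the black plunger of s2 is drawn, m: up to 0.003 = pushed in, 0.024 to 0.030 = pulled out. The rod is 10 mm thick, its end plate 24 mm square. About 4 N moves it
- s3: white dosing syringe, lying (may be absent): barrel 22 mm thick and 64 mm long with a 30 mm square, 4 mm thick flange at each end, on which it lies with its axis 15 mm above the support; steel nozzle 10 mm. Origin on the axis at mid-barrel, x axis towards the plunger; reaches from x -42 mm (nozzle) to +47 mm plus the plunger's draw. About 0.13 kg
- s3_plunger (a joint): how far the black plunger of s3 is drawn, m: up to 0.003 = pushed in, 0.024 to 0.030 = pulled out. The rod is 10 mm thick, its end plate 24 mm square. About 4 N moves it
- s4: white dosing syringe, lying (may be absent): barrel 22 mm thick and 64 mm long with a 30 mm square, 4 mm thick flange at each end, on which it lies with its axis 15 mm above the support; steel nozzle 10 mm. Origin on the axis at mid-barrel, x axis towards the plunger; reaches from x -42 mm (nozzle) to +47 mm plus the plunger's draw. About 0.13 kg
- s4_plunger (a joint): how far the black plunger of s4 is drawn, m: up to 0.003 = pushed in, 0.024 to 0.030 = pulled out. The rod is 10 mm thick, its end plate 24 mm square. About 4 N moves it
- s5: white dosing syringe, lying (may be absent): barrel 22 mm thick and 64 mm long with a 30 mm square, 4 mm thick flange at each end, on which it lies with its axis 15 mm above the support; steel nozzle 10 mm. Origin on the axis at mid-barrel, x axis towards the plunger; reaches from x -42 mm (nozzle) to +47 mm plus the plunger's draw. About 0.13 kg
- s5_plunger (a joint): how far the black plunger of s5 is drawn, m: up to 0.003 = pushed in, 0.024 to 0.030 = pulled out. The rod is 10 mm thick, its end plate 24 mm square. About 4 N moves it
- s6: white dosing syringe, lying (may be absent): barrel 22 mm thick and 64 mm long with a 30 mm square, 4 mm thick flange at each end, on which it lies with its axis 15 mm above the support; steel nozzle 10 mm. Origin on the axis at mid-barrel, x axis towards the plunger; reaches from x -42 mm (nozzle) to +47 mm plus the plunger's draw. About 0.13 kg
- s6_plunger (a joint): how far the black plunger of s6 is drawn, m: up to 0.003 = pushed in, 0.024 to 0.030 = pulled out. The rod is 10 mm thick, its end plate 24 mm square. About 4 N moves it
- tin_a: packed gold tin 100 x 46 x 28 mm, a bystander; origin under its centre, long side along x
- tin_b: packed gold tin 100 x 46 x 28 mm, a bystander; origin under its centre, long side along x
- tin_c: closed gold tin 105 x 62 x 35 mm, a bystander; origin under its centre, long side along x
- tin_d: packed gold tin 105 x 62 x 35 mm, a bystander; origin under its centre, long side along x
- round_tin: packed round gold tin, 96 mm across, 30 mm high, a bystander; origin under its centre
Mind the look-alikes: they are no part of the job. What is shaped like the s5 but blue is not meant.

How it is judged:
By the outcome, as a careful person would: the job done as asked, in the order asked, and still so for the second after the job is handed in, with the robot touching nothing.
Of s1, s2, s3, s4, s5, s6 only 4 to 6 are there at a start; the rules pass over those that are not, and their reading is None.
At some moment in a run one of s1, s2, s3, s4, s5, s6 may be knocked a few centimetres aside while the robot is not near it.
Once in a run the grip may slacken for a moment while it holds something.
It also fails if it takes over 200 s, if anything falls off the work surface, if the arm or the gripper's body presses on something with over 40 N, if the wrist force passes 120 N, or if a joint passes its speed limit or range.

### The arm

A 6-joint arm with a two-finger parallel gripper is mounted at the origin on the work surface. World frame = base frame: x ahead of the robot, y to its left, z up, the work surface at z = 0. Lengths are in m, angles in rad, forces in N, time in s.
With the tool pointing down it reaches from about 0.375 to 0.9 m from the base axis. Payload 3.1 kg.
Tool frame: the origin (TCP) lies on the front face of the gripper's body, between the roots of the fingers; the fingertips stand 70 mm ahead of it and the grasp point (between the pads) lies 51 mm ahead of it; z points along the fingers, y is the line along which they close (so a half turn about z gives the same grasp; the last joint's range is limited). The gripper opens to 87 mm and grips with 3 to 60 N. Pads are 19 mm wide; open, the fingers measure 117 mm over their backs; the gripper's body (75 mm by 190 mm) begins 51 mm behind the grasp point.
Start: joints at [1.097, 0.527, 1.433, -0, 1.181, -0.178], TCP at [0.182, 0.598, 0.292] pointing down, gripper open.
Joint ranges: [-3.08, 3.08], [-0.75, 2.2], [0.22, 2.44], [-1.43, 4.57], [0, 2.65], [-2.85, 2.85]. Speed limits (rad/s): [2.79, 2.79, 3.14, 3.14, 3.14, 3.14].

### API

Orientations are given as a unit quaternion [w, x, y, z].
In Python, from cell import bot gives the robot as it stands.
- The arm moves only by the tool move_arm, never from a script. Its argument "plan" is a list of rows, each a list of 2 entries, a list of its own where there are three numbers: the shift along the tool's x, y, z scaled (see below), then the turn about the tool's z scaled (see below). In form: [[[dx, dy, dz], roll], ...]. A call has 1 to 5 rows; each row is the pose to reach, as a shift and turn from the pose commanded when the call began, along the tool's axes at that moment; what a row does not reach only later rows make up. The controller multiplies each number of a shift by 25 cm and each number of a turn by 90 degrees. A row lasts 1/10 s, in which the tool goes at most 50 mm and 8.59 degrees, less where a joint would pass 70% of its speed; a pose out of reach is approached as far as the arm can. A call with a number of a shift or a turn outside -1 to 1 is refused whole. A call with a gripper value outside its range is refused whole. "jaw" is the opening, from -1 (shut) to 1 (fully open), set as the call begins (left out, the last holds). The fingers move at their own pace and stop on an object; "grip_force" is the grip in N (left out, the last holds). Time passes only in rows, so rows that repeat a pose let the fingers close. It gives the time, the measured TCP pose, the force, the opening and the grip force at its end, in the units of the state.
- bot.sense(): the state, without advancing time (a new reading comes with each control period).
- bot.capture(name): name is "side" or "top"; returns a dict with "pixels" (400x640x3 uint8, red, green, blue), "range_z" (400x640 float32, m along the optical axis (not along the pixel's ray), 0 where there is no reading), "camera_matrix" (3x3 intrinsics, pixels), "rvec" (rotation vector, rad) and "tvec" (3), from world to camera coordinates, as OpenCV has them. Camera axes: x right, y down, z forward; pixel columns grow to the right and rows downward; lengths in m; the calibration is good to about 2 mm. A picture is of the moment at which its call begins.
- bot.job_done(): hands the job in; it is judged then, once.
Trained networks look in a picture, given as the dict that the camera call returned (one of the last four; its "shot" number tells which), for a name from the list of things; names that differ only in an ending like _2 or _b are one class to them, and where a whole thing is asked for, a point or a joint stands for the part that bears it (a point fixed in the world has none). Each returns a list of dicts, best first, with "confidence" (0 to 1); they miss things now and then, are a little off and sometimes report something else, mostly with a low value. They report only what shows in the picture. A call takes as long as a camera call. They do not tell look-alikes from the thing itself.
- bot.cut_out(picture, thing): "pixels" (400x640 bool, what is visible of it) and "box" ([left, top, right, bottom] in pixels, round what is visible of it).
The state is a dict: "t": time; "joints": joint angles; "qvel": joint speeds; "effort": joint torques, N m; "eef_pos": TCP position; "tcp_rot": TCP orientation; "ft_force": force on the tool from outside, world axes, zero at the start; "torque": the same for the moment, N m; "opening": finger opening in m; "gripper_force": force on a finger pad.
Only numpy, scipy, OpenCV 4.12 (cv2) and the standard library are available. Lean on these libraries where they do the work, as an engineer would, in place of code of your own. Each camera call takes 0.05 s, during which the arm holds its last target. There are 200 camera calls.

## Working session

There is one attempt and no reset: what is moved stays moved. The work goes in short steps, Python scripts to look and compute and a tool call to move; the robot and the scene stay as the last step left them, time stands still between calls to the robot, and variables do not carry over. Pictures are saved under pics/ and viewed, at most 14 in all, crops included, and the job is handed in when it is done.

Besides the shell and the picture viewer there is one more tool, called by a JSON object that holds its "op" and its "data", one argument or row to a line. move_arm: Moves the arm, as the interface text tells. Shifts and turns lie within -1 to 1; 1 stands for 25 cm of shift or 90 degrees of turn. Its arguments: {"type":"object","properties":{"plan":{"type":"array","items":{"type":"array"}},"jaw":{"type":"number"},"grip_force":{"type":"number"}},"required":["plan"]}

```bash
mkdir -p pics && ls && cat > h.py <<'E'
import numpy as np, cv2
from cell import bot
def cam(p):
    R=cv2.Rodrigues(np.array(p["rvec"],float))[0]; return np.array(p["camera_matrix"]),R,np.array(p["tvec"],float).ravel()
def cloud(p):
    K,R,t=cam(p); z=p["range_z"]; v,u=np.mgrid[:z.shape[0],:z.shape[1]]
    c=np.stack([(u-K[0,2])/K[0,0]*z,(v-K[1,2])/K[1,1]*z,z],-1)
    w=(c-t)@R; w[z==0]=np.nan; return w
def proj(p,X):
    return cv2.projectPoints(np.array(X,float).reshape(-1,3),np.array(p["rvec"],float),np.array(p["tvec"],float),np.array(p["camera_matrix"],float),None)[0].reshape(-1,2)
def save(p,name): cv2.imwrite("pics/"+name,cv2.cvtColor(p["pixels"],cv2.COLOR_RGB2BGR))
E
python3 - <<'E'
from h import *
for n in("top","side"):
    p=bot.capture(n); save(p,n+"0.png"); K,R,t=cam(p); print(n,"cam at",-R.T@t, K[0,0])
    w=cloud(p)
    for th in("s1","tray_floor","pan","tin_a","tin_c","round_tin","pivot"):
        for d in bot.cut_out(p,th):
            m=d["pixels"]; print(th,round(d["confidence"],2),[int(x) for x in d["box"]],m.sum(),np.nanmedian(w[m],0).round(3))
s=bot.sense(); print({k:np.round(v,3) for k,v in s.items()})
E
```

```text
pics
top cam at [ 0.43557353 -0.01222611  1.43631411] 496.92074451567623
s1 0.82 [428, 268, 460, 288] 290 [ 0.283 -0.351  0.023]
s1 0.81 [337, 129, 350, 162] 231 [ 0.651 -0.058  0.024]
s1 0.74 [229, 263, 257, 288] 251 [0.277 0.209 0.024]
s1 0.72 [241, 189, 259, 230] 293 [0.463 0.21  0.023]
s1 0.7 [244, 120, 262, 162] 317 [0.657 0.199 0.023]
s1 0.68 [372, 258, 394, 286] 231 [ 0.292 -0.174  0.024]
s1 0.65 [306, 191, 311, 229] 187 [0.46  0.036 0.025]
s1 0.52 [275, 134, 285, 162] 220 [0.645 0.12  0.024]
tray_floor 0.67 [275, 80, 305, 121] 872 [0.78  0.104 0.035]
tray_floor 0.66 [391, 143, 459, 200] 3096 [ 0.589 -0.292  0.006]
tray_floor 0.2 [199, 110, 232, 145] 909 [0.695 0.318 0.031]
tin_a 0.78 [327, 202, 354, 241] 690 [ 0.434 -0.053  0.028]
tin_a 0.72 [331, 84, 358, 122] 901 [ 0.774 -0.057  0.035]
tin_a 0.68 [268, 202, 287, 237] 627 [0.437 0.119 0.029]
tin_a 0.61 [276, 80, 301, 119] 816 [0.783 0.104 0.036]
tin_c 0.78 [327, 202, 354, 241] 690 [ 0.434 -0.053  0.028]
tin_c 0.72 [331, 84, 358, 122] 901 [ 0.774 -0.057  0.035]
tin_c 0.68 [268, 202, 287, 237] 627 [0.437 0.119 0.029]
tin_c 0.6
[... 1251 characters left out ...]

tin_c 0.93 [406, 202, 460, 232] 1137 [ 0.773 -0.077  0.034]
tin_c 0.87 [273, 176, 314, 196] 620 [0.438 0.101 0.028]
tin_c 0.7 [394, 167, 441, 192] 862 [0.779 0.081 0.034]
round_tin 0.62 [357, 129, 385, 156] 594 [0.692 0.294 0.03 ]
{'t': np.float64(0.8), 'joints': array([ 1.098,  0.527,  1.433, -0.   ,  1.181, -0.178]), 'qvel': array([ 0.   ,  0.001,  0.002, -0.002, -0.001,  0.   ]), 'effort': array([ -0.   , -43.996, -17.698,   0.063,   0.05 ,  -0.   ]), 'eef_pos': array([0.182, 0.598, 0.292]), 'tcp_rot': array([0.   , 0.147, 0.989, 0.   ]), 'ft_force': array([-0.245, -0.227,  0.153]), 'torque': array([-0.008, -0.002, -0.025]), 'gripper_force': np.float64(0.0), 'opening': np.float64(0.087)}
```

```bash
python3 - <<'E'
import cv2
a=cv2.imread("pics/top0.png")[60:310,180:480]; cv2.imwrite("pics/top0c.png",cv2.resize(a,None,fx=2.4,fy=2.4,interpolation=cv2.INTER_CUBIC))
E
```

```text
(no output)
```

View pics/top0c.png

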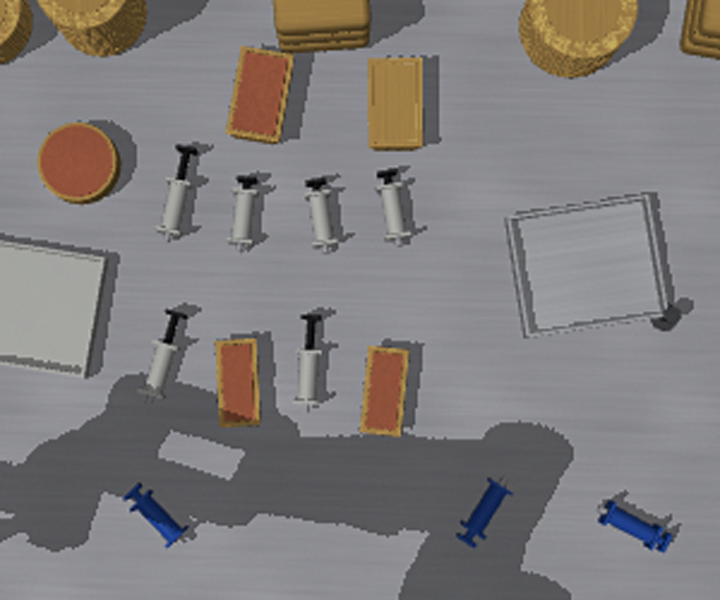

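View pics/side0.png

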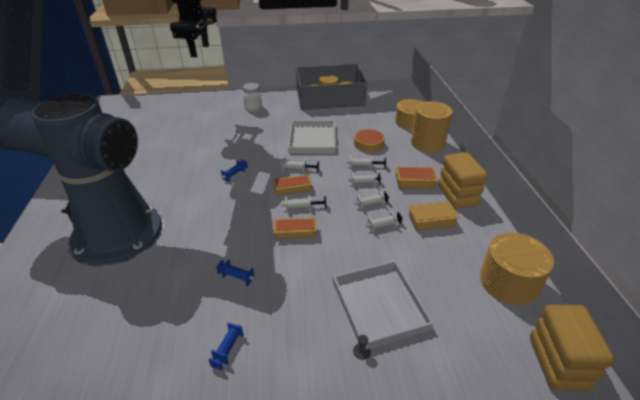

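```bash
cat >> h.py <<'E'
def syringes(p,zmin=0.010,off=0.0):
    """white syringes: raised, white barrel blob + black blob near; returns list (origin xy, axis angle to plunger, draw est, z)"""
    w=cloud(p); im=p["pixels"].astype(int); v=im.max(-1); sat=v-im.min(-1)
    h=w[...,2]; ok=(h>zmin)&(h<0.06)&(w[...,0]>0.2)&(w[...,0]<0.9)&(abs(w[...,1])<0.55)
    red=(im[...,0]-im[...,2]>25); blue=(im[...,2]-im[...,0]>25)
    fg=(ok&~red&~blue).astype(np.uint8)
    n,l,st,c=cv2.connectedComponentsWithStats(fg,connectivity=8); out=[]
    for i in range(1,n):
        if not 80<st[i,4]<900: continue
        m=l==i; wh=m&(v>110); bl=m&(v<70)
        if wh.sum()<60 or bl.sum()<8: continue
        P=w[wh][:,:2]; ctr=(P.max(0)+P.min(0))/2; mu=P.mean(0)
        ax=cv2.PCACompute(w[m][:,:2].astype(np.float32),mean=None)[1][0].astype(float)
        if (w[bl][:,:2].mean(0)-mu)@ax<0: ax=-ax
        s=(P-mu)@ax; q=(w[m][:,:2]-mu)@ax
        mid=mu+ax*((np.percentile(s,1)+np.percentile(s,99))/2)
        out.append(dict(px=c[i].round(0),mu=mu.round(4),mid=mid.round(4),ang=round(float(np.degrees(np.arctan2(ax[1],ax[0]))),1),wlen=round(float(np.ptp(s)),4),tot=round(float(np.ptp(q)),4),black=int(bl.sum()),zt=round(float(np.percentile(w[wh][:,2],90)),4),bz=st[i,:4]))
    return out
E
python3 - <<'E'
from h import *
for n in("top","side"):
    p=bot.capture(n); print(n)
    for s in syringes(p): print(*[f"{k}={np.array(v).tolist()}" for k,v in s.items()])
    w=cloud(p)
    def rect(m):
        P=(w[m][:,:2]*1000).astype(np.float32); return cv2.boxPoints(cv2.minAreaRect(P)).round(0).tolist()
    for box,(a,b) in {"tray":((0.45,0.72),(-0.42,-0.18)),"pan":((0.40,0.65),(0.27,0.52))}.items():
        h=w[...,2]; m=(w[...,0]>a)&(w[...,0]<b) if 0 else (w[...,0]>a[0] if 0 else (w[...,0]>a)&(w[...,0]<b))if 0 else (w[...,0]>a)
        (x0,x1),(y0,y1)=(a,b) if isinstance(a,tuple) else ((0,0),(0,0))
        E=0
E
python3 - <<'E'
from h import *
for n in("top","side"):
    p=bot.capture(n); w=cloud(p); h=w[...,2]
    for nm,x0,x1,y0,y1 in(("tray",.45,.72,-.43,-.18),("pan",.40,.65,.26,.52)):
        m=(w[...,0]>x0)&(w[...,0]<x1)&(w[...,1]>y0)&(w[...,1]<y1)
        r=m&(h>.016)&(h<.030); P=(w[r][:,:2]*1000).astype(np.float32); R=cv2.minAreaRect(P)
        print(n,nm,r.sum(),R,cv2.boxPoints(R).round().tolist(),"rim z",np.percentile(w[r][:,2],[50,90]))
    m=(h>.033)&(h<.06)&(w[...,0]>.42)&(w[...,0]<.65)&(w[...,1]<-.3)&(w[...,1]>-.5); print("pin",m.sum(),w[m].mean(0) if m.any() else None)
    # blue
    im=p["pixels"].astype(int); b=(im[...,2]-im[...,0]>40)&(h<.05)&(w[...,0]>.2)&(h>.008)&(abs(w[...,1])<.5)
    k,l,st,c=cv2.connectedComponentsWithStats(b.astype(np.uint8))
    for i in range(1,k):
        if st[i,4]>60: q=w[l==i]; print("blue",q.min(0).round(3),q.max(0).round(3))
E
```

```text
top
px=[253.0, 141.0] mu=[0.6442, 0.2048] mid=[0.6419, 0.2052] ang=-9.8 wlen=0.0744 tot=0.1162 black=65 zt=0.0304 bz=[244, 120, 18, 41]
px=[343.0, 146.0] mu=[0.6453, -0.0581] mid=[0.6426, -0.0586] ang=11.5 wlen=0.0747 tot=0.0911 black=31 zt=0.0301 bz=[337, 130, 14, 33]
px=[281.0, 148.0] mu=[0.6343, 0.1219] mid=[0.6319, 0.1221] ang=-3.6 wlen=0.0745 tot=0.0894 black=34 zt=0.0314 bz=[274, 133, 14, 32]
px=[313.0, 149.0] mu=[0.6346, 0.0282] mid=[0.632, 0.0278] ang=10.1 wlen=0.0729 tot=0.0894 black=27 zt=0.0308 bz=[307, 134, 14, 32]
px=[428.0, 171.0] mu=[0.5904, -0.2882] mid=[0.5904, -0.2891] ang=-91.7 wlen=0.1922 tot=0.2051 black=38 zt=0.0274 bz=[390, 141, 74, 60]
px=[189.0, 187.0] mu=[0.5228, 0.377] mid=[0.5228, 0.3774] ang=80.8 wlen=0.1753 tot=0.1753 black=77 zt=0.0268 bz=[157, 158, 68, 60]
px=[247.0, 210.0] mu=[0.4575, 0.2135] mid=[0.4556, 0.214] ang=-14.8 wlen=0.0545 tot=0.1121 black=62 zt=0.0305 bz=[237, 189, 21, 39]
px=[308.0, 213.0] mu=[0.4452, 0.0384] mid=[0.4426, 0.0384] ang=-1.3 wlen=0.0733 tot=0.1143 black=57 zt=0.0309 bz=[302, 191, 12, 41]
top tray 369 ((587.3411254882812, -29
[... 651 characters left out ...]
1562, 178.32513427734375), 10.460105895996094) [[495.0, -223.0], [528.0, -398.0], [678.0, -371.0], [646.0, -195.0]] rim z [0.02282085 0.02537712]
side pan 308 ((553.4901123046875, 371.92352294921875), (183.21266174316406, 208.18728637695312), 82.33333587646484) [[438.0, 295.0], [644.0, 267.0], [669.0, 449.0], [463.0, 477.0]] rim z [0.02089584 0.02383251]
pin 98 [ 0.5318258  -0.39251096  0.03968606]
blue [0.244 0.169 0.008] [0.313 0.242 0.033]
blue [ 0.254 -0.211  0.008] [ 0.332 -0.15   0.033]
blue [ 0.256 -0.399  0.008] [ 0.312 -0.315  0.033]Traceback (most recent call last):
  File "<stdin>", line 9, in <module>
ValueError: operands could not be broadcast together with shapes (400,640) (2,)
```

```bash
cat > plan.py <<'E'
import numpy as np, json
from cell import bot
def pose():
    s=bot.sense(); a,b=s["tcp_rot"][1:3]; a,b=np.array([a,b])/np.hypot(a,b)
    return np.array([*s["eef_pos"],np.degrees(np.arctan2(b*b-a*a,2*a*b))])
def interp(start,ways,lin=.048,ang=8.2):
    rows=[];cur=np.array(start,float)
    for wp in ways:
        sp=wp[4] if len(wp)>4 else lin
        w=np.array(wp[:4],float); d=w-cur
        n=max(1,int(np.ceil(max(np.linalg.norm(d[:3])/sp,abs(d[3])/ang)-1e-6)))
        rows+=[cur+d*(i+1)/n for i in range(n)]; cur=w
    return rows
def calls(ways,start=None,**k):
    st=pose() if start is None else np.array(start,float); rows=interp(st,ways,**k)
    for i in range(0,len(rows),5):
        out=[];t=np.radians(st[3]); X=np.array([-np.sin(t),np.cos(t)]); Y=np.array([np.cos(t),np.sin(t)])
        for r in rows[i:i+5]:
            d=r-st; q=[round(float(v)/.25,3)+0. for v in (d[:2]@X,d[:2]@Y,-d[2])]; ro=round(-d[3]/90,3)+0.; out.append([q,ro])
        print(json.dumps(out))
        q=np.array(q)*.25; st=np.array([*(st[:2]+q[0]*X+q[1]*Y),st[2]-q[2],st[3]-ro*90])
    print("end",st.round(4),len(rows),"rows")
PIN=np.array([.531,-.388]); YAW=10.3
def T(x,y,th=0):  # tray pivot-frame (mm) -> world
    a=np.radians(YAW+th); return PIN+np.array([x*np.cos(a)-y*np.sin(a),x*np.sin(a)+y*np.cos(a)])/1000
E
python3 - <<'E'
from plan import *
print(pose().round(3))
a=T(172,150)
W=[(*a,.29,-79.7),(*a,.13,-79.7),(*a,.078,-79.7,.03)]
W+=[(*T(155.5,150,th),.078,-79.7+th) for th in range(0,90,6)]+[(*T(155.5,150,88),.078,8.3)]
calls(W)
E
```

```text
[ 0.182  0.598  0.292 73.11 ]
[[[-0.141, -0.126, 0.0], 0.085], [[-0.282, -0.252, 0.001], 0.17], [[-0.423, -0.378, 0.001], 0.255], [[-0.564, -0.504, 0.002], 0.34], [[-0.705, -0.63, 0.002], 0.424]]
[[[-0.189, -0.012, 0.001], 0.085], [[-0.378, -0.024, 0.001], 0.17], [[-0.566, -0.036, 0.002], 0.255], [[-0.755, -0.047, 0.002], 0.34], [[-0.944, -0.059, 0.003], 0.425]]
[[[-0.156, 0.107, 0.0], 0.085], [[-0.311, 0.215, 0.0], 0.17], [[-0.467, 0.322, 0.001], 0.255], [[-0.623, 0.43, 0.001], 0.34], [[-0.778, 0.537, 0.002], 0.424]]
[[[-0.056, 0.181, 0.0], 0.085], [[-0.112, 0.362, 0.001], 0.17], [[-0.168, 0.542, 0.001], 0.255], [[-0.224, 0.723, 0.002], 0.34], [[-0.28, 0.904, 0.002], 0.425]]
[[[0.0, 0.0, 0.16], 0.0], [[0.0, 0.0, 0.32], 0.0], [[0.0, 0.0, 0.48], 0.0], [[0.0, 0.0, 0.64], 0.0], [[0.0, 0.0, 0.744], 0.0]]
[[[0.0, 0.0, 0.104], 0.0], [[-0.066, 0.0, 0.104], 0.0], [[-0.132, -0.062, 0.104], -0.067], [[-0.204, -0.117, 0.104], -0.133], [[-0.282, -0.163, 0.104], -0.2]]
[[[-0.066, -0.062, 0.0], -0.067], [[-0.138, -0.116, 0.0], -0.133], [[-0.216, -0.163, 0.0], -0.2], [[-0.298, -0.201, 0.0], -0.267], [[-0.383, -0.231, 0.0], -0.333]]
[[[-0.066, -0.061, 0.0], -0.067], [[-0.139, -0.116, 0.0], -0.134], [[-0.216, -0.162, 0.0], -0.2], [[-0.298, -0.201, 0.0], -0.267], [[-0.384, -0.23, 0.0], -0.334]]
[[[-0.066, -0.062, 0.0], -0.066], [[-0.113, -0.099, 0.0], -0.111]]
end [ 0.3601 -0.2557  0.078   8.3102] 42 rows
```

{"op": "move_arm", "data": {
  "plan": [
    [[-0.141,-0.126,0.0],0.085],
    [[-0.282,-0.252,0.0],0.17],
    [[-0.423,-0.378,0.0],0.255],
    [[-0.564,-0.504,0.0],0.34],
    [[-0.705,-0.63,0.0],0.424]
  ],
  "jaw": -1
}}

```text
t: 1.45
eef_pos: [0.3051, 0.3946, 0.2925]
tcp_rot: [0.0, 0.464, 0.886, 0.0]
ft_force: [0.6, 0.8, 1.1]
opening: 0.055
gripper_force: 0.0
```

{"op": "move_arm", "data": {
  "plan": [
    [[-0.189,-0.012,0.0],0.085],
    [[-0.378,-0.024,0.0],0.17],
    [[-0.566,-0.036,0.0],0.255],
    [[-0.755,-0.047,0.0],0.34],
    [[-0.944,-0.059,0.0],0.425]
  ]
}}

```text
t: 1.95
eef_pos: [0.4284, 0.1925, 0.2926]
tcp_rot: [0.0, 0.729, 0.684, 0.0]
ft_force: [-0.1, 0.7, 1.2]
opening: 0.0151
gripper_force: 0.0
```

{"op": "move_arm", "data": {
  "plan": [
    [[-0.156,0.107,0.0],0.085],
    [[-0.311,0.215,0.0],0.17],
    [[-0.467,0.322,0.0],0.255],
    [[-0.623,0.43,0.0],0.34],
    [[-0.778,0.537,0.0],0.424]
  ]
}}

```text
t: 2.45
eef_pos: [0.5512, -0.0096, 0.2925]
tcp_rot: [0.0, 0.913, 0.408, 0.0]
ft_force: [0.8, 0.3, -0.2]
opening: 0.0004
gripper_force: 0.0
```

{"op": "move_arm", "data": {
  "plan": [
    [[-0.056,0.181,0.0],0.085],
    [[-0.112,0.362,0.0],0.17],
    [[-0.168,0.542,0.0],0.255],
    [[-0.224,0.723,0.0],0.34],
    [[-0.28,0.904,0.0],0.425]
  ]
}}

```text
t: 2.95
eef_pos: [0.6741, -0.2116, 0.2922]
tcp_rot: [-0.0, 0.996, 0.087, 0.0]
ft_force: [0.2, -0.1, 0.2]
opening: 0.0007
gripper_force: 0.0
```

{"op": "move_arm", "data": {
  "plan": [
    [[0.0,0.0,0.16],0.0],
    [[0.0,0.0,0.32],0.0],
    [[0.0,0.0,0.48],0.0],
    [[0.0,0.0,0.64],0.0],
    [[0.0,0.0,0.64],0.0]
  ]
}}

```text
t: 3.45
eef_pos: [0.6693, -0.208, 0.1254]
tcp_rot: [-0.004, 0.996, 0.09, -0.006]
ft_force: [-0.4, 1.0, -1.0]
opening: 0.0009
gripper_force: 0.0
```

{"op": "move_arm", "data": {
  "plan": [
    [[0.0,0.0,0.1],0.0],
    [[0.0,0.0,0.216],0.0],
    [[0.0,0.0,0.216],0.0]
  ]
}}

```text
t: 3.75
eef_pos: [0.6719, -0.2091, 0.0765]
tcp_rot: [-0.001, 0.996, 0.09, -0.002]
ft_force: [-1.5, -0.1, -0.6]
opening: 0.0004
gripper_force: 0.0
```

```bash
python3 - <<'E'
from plan import *
print(pose().round(4), T(172,150).round(4))
W=[(*T(155.5,150,th),.078,-79.7+th) for th in range(0,90,6)]+[(*T(155.5,150,88),.078,8.3)]
calls(W)
E
```

```text
[ 6.71900e-01 -2.09100e-01  7.65000e-02 -7.97049e+01] [ 0.6734 -0.2097]
[[[-0.061, 0.003, -0.006], 0.0], [[-0.127, -0.058, -0.006], -0.067], [[-0.199, -0.113, -0.006], -0.133], [[-0.276, -0.159, -0.006], -0.2], [[-0.358, -0.198, -0.006], -0.267]]
[[[-0.067, -0.062, 0.0], -0.066], [[-0.139, -0.116, 0.0], -0.133], [[-0.216, -0.163, 0.0], -0.2], [[-0.298, -0.201, 0.0], -0.266], [[-0.384, -0.231, 0.0], -0.333]]
[[[-0.066, -0.061, 0.0], -0.067], [[-0.138, -0.116, 0.0], -0.133], [[-0.216, -0.162, 0.0], -0.2], [[-0.298, -0.201, 0.0], -0.267], [[-0.383, -0.23, 0.0], -0.333]]
[[[-0.044, -0.042, 0.0], -0.045]]
end [ 0.3602 -0.2559  0.078   8.3151] 16 rows
```

{"op": "move_arm", "data": {
  "plan": [
    [[-0.066,0.0,0.0],0.0],
    [[-0.132,-0.062,0.0],-0.067],
    [[-0.204,-0.117,0.0],-0.133],
    [[-0.282,-0.163,0.0],-0.2],
    [[-0.364,-0.202,0.0],-0.267]
  ]
}}

```text
t: 4.25
eef_pos: [0.5765, -0.1765, 0.0816]
tcp_rot: [0.002, 0.955, 0.297, 0.003]
ft_force: [0.4, -0.1, -0.1]
opening: 0.0005
gripper_force: 0.4
```

{"op": "move_arm", "data": {
  "plan": [
    [[-0.067,-0.062,0.0],-0.066],
    [[-0.139,-0.116,0.0],-0.133],
    [[-0.216,-0.163,0.0],-0.2],
    [[-0.298,-0.201,0.0],-0.267],
    [[-0.384,-0.231,0.0],-0.333]
  ]
}}

```text
t: 4.75
eef_pos: [0.4637, -0.1831, 0.0809]
tcp_rot: [0.002, 0.845, 0.534, 0.001]
ft_force: [-0.5, 1.0, 0.5]
opening: 0.0003
gripper_force: 0.4
```

{"op": "move_arm", "data": {
  "plan": [
    [[-0.066,-0.061,0.0],-0.067],
    [[-0.138,-0.116,0.0],-0.133],
    [[-0.216,-0.162,0.0],-0.2],
    [[-0.298,-0.201,0.0],-0.267],
    [[-0.383,-0.23,0.0],-0.333]
  ]
}}

```text
t: 5.25
eef_pos: [0.3687, -0.2345, 0.08]
tcp_rot: [-0.008, 0.684, 0.73, 0.006]
ft_force: [48.2, 73.6, 4.3]
opening: 0.0005
gripper_force: 35.8
```

{"op": "move_arm", "data": {
  "plan": [
    [[-0.044,-0.042,0.0],-0.045],
    [[-0.044,-0.042,0.0],-0.045],
    [[-0.044,-0.042,0.0],-0.045]
  ]
}}

```text
t: 5.55
eef_pos: [0.3564, -0.237, 0.0796]
tcp_rot: [-0.017, 0.656, 0.755, 0.008]
ft_force: [46.8, 67.0, 8.9]
opening: 0.0027
gripper_force: 33.6
```

```bash
cat >> h.py <<'E'
def trayfit(p,x0=.3,x1=.72,y0=-.46,y1=-.15):
    w=cloud(p); h=w[...,2]; im=p["pixels"].astype(int)
    m=(w[...,0]>x0)&(w[...,0]<x1)&(w[...,1]>y0)&(w[...,1]<y1)&(h>.016)&(h<.030)&(im[...,2]-im[...,0]<25)
    n,l,st,c=cv2.connectedComponentsWithStats(m.astype(np.uint8),connectivity=8)
    i=1+st[1:,4].argmax(); R=cv2.minAreaRect((w[l==i][:,:2]*1000).astype(np.float32)); return R,cv2.boxPoints(R).round(0).tolist()
E
python3 - <<'E'
from h import *
from plan import pose
p=bot.capture("top"); save(p,"top1.png"); print(trayfit(p)); print(pose().round(4),bot.sense()["ft_force"])
for th in(0,90):pass
from plan import *
print("expect",T(73,85,90).round(4),[T(*c,90).round(3).tolist() for c in((0,0),(146,0),(146,170),(0,170))])
E
```

```text
(((477.0382385253906, -314.8258056640625), (113.51571655273438, 147.6083984375), 0.9024683237075806), [[419.0, -242.0], [421.0, -390.0], [535.0, -388.0], [533.0, -240.0]])
[ 0.3568 -0.2369  0.0796  8.0285] [45.85049961 67.49875351  9.99777417]
expect [ 0.4343 -0.3314] [[0.531, -0.388], [0.505, -0.244], [0.338, -0.275], [0.364, -0.418]]
```

{"op": "move_arm", "data": {
  "plan": [
    [[0.1,0.0,0.0],0.0],
    [[0.16,0.0,-0.2],0.0],
    [[0.16,0.0,-0.36],0.0],
    [[0.16,0.3,-0.5],0.0],
    [[0.16,0.5,-0.7],0.0]
  ]
}}

```text
t: 6.1
eef_pos: [0.4393, -0.2043, 0.2246]
tcp_rot: [0.002, 0.654, 0.756, 0.0]
ft_force: [1.5, -1.5, -1.6]
opening: 0.0007
gripper_force: 0.0
```

```bash
python3 - <<'E'
from h import *
p=bot.capture("top"); print(trayfit(p)); q=bot.capture("side"); print(trayfit(q))
a=p["pixels"][130:300,330:480]; b=q["pixels"][200:400,180:440]
a=cv2.resize(a,None,fx=3,fy=3); b=cv2.resize(b,(338,260)); b=cv2.copyMakeBorder(b,0,a.shape[0]-b.shape[0],0,0,cv2.BORDER_CONSTANT)
cv2.imwrite("pics/c2.png",cv2.cvtColor(np.hstack([a,b]),cv2.COLOR_RGB2BGR))
E
```

```text
(((482.154296875, -384.9633483886719), (6.431554317474365, 82.32401275634766), 88.88228607177734), [[441.0, -387.0], [523.0, -389.0], [523.0, -383.0], [441.0, -381.0]])
(((450.0399475097656, -319.661376953125), (152.91262817382812, 175.516845703125), 88.83335876464844), [[361.0, -394.0], [536.0, -398.0], [539.0, -245.0], [364.0, -241.0]])
```

View pics/c2.png

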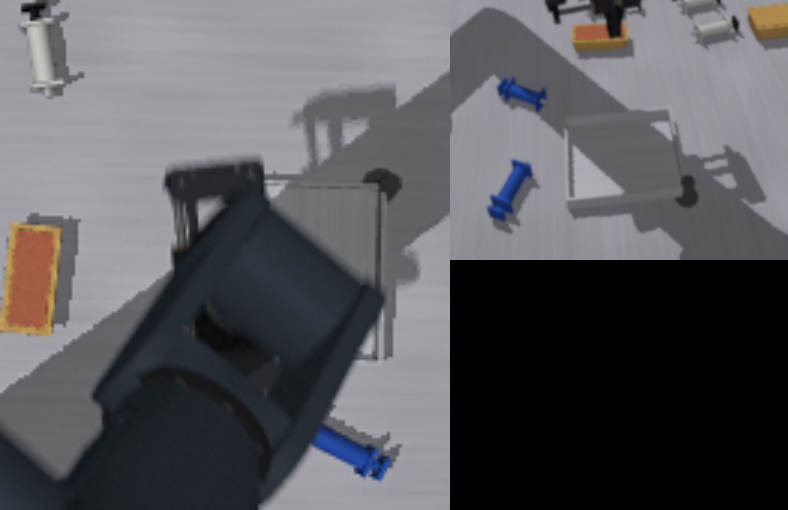

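```bash
python3 - <<'E'
from h import *
for n in ("top","side"):
    p=bot.capture(n); print(n)
    for s in syringes(p): print(*[f"{k}={np.array(s[k]).tolist()}" for k in("mu","mid","ang","wlen","tot","zt")])
    w=cloud(p); h=w[...,2]; v=p["pixels"].min(-1)
    for d in bot.cut_out(p,"pan")[:2]: print("net pan",d["confidence"],d["box"])
    m=((h>.0015)&(h<.03)&(w[...,0]>.40)&(w[...,0]<.62)&(w[...,1]>.24)&(w[...,1]<.50)).astype(np.uint8)
    k,l,st,c=cv2.connectedComponentsWithStats(m); i=1+st[1:,4].argmax(); R=cv2.minAreaRect((w[l==i][:,:2]*1000).astype(np.float32)); print(R,cv2.boxPoints(R).round().tolist(), "z",np.percentile(w[l==i][:,2],[5,50,98]).round(4))
from plan import *; print(pose().round(4), T(73,85,78.6).round(4))
E
```

```text
top
mu=[0.6436, 0.2044] mid=[0.6416, 0.2048] ang=-9.8 wlen=0.0738 tot=0.1164 zt=0.0305
mu=[0.6446, -0.0586] mid=[0.642, -0.0592] ang=11.4 wlen=0.0739 tot=0.0915 zt=0.0314
mu=[0.6343, 0.1214] mid=[0.6323, 0.1215] ang=-4.1 wlen=0.0736 tot=0.0892 zt=0.0308
mu=[0.6339, 0.0277] mid=[0.6317, 0.0273] ang=10.2 wlen=0.0733 tot=0.0887 zt=0.031
mu=[0.5229, 0.3774] mid=[0.523, 0.3777] ang=83.1 wlen=0.172 tot=0.1724 zt=0.0266
mu=[0.4499, 0.215] mid=[0.447, 0.2158] ang=-14.7 wlen=0.1056 tot=0.1116 zt=0.0307
mu=[0.5105, -0.3407] mid=[0.5104, -0.3411] ang=-115.8 wlen=0.134 tot=0.134 zt=0.0272
mu=[0.4448, 0.0378] mid=[0.4417, 0.0379] ang=-1.4 wlen=0.0732 tot=0.1147 zt=0.0309
net pan 0.66 [157.2, 156.4, 224.6, 216.9]
((508.73828125, 371.04150390625), (257.3714904785156, 219.9578857421875), 89.33348083496094) [[397.0, 244.0], [617.0, 241.0], [620.0, 498.0], [400.0, 501.0]] z [0.0019 0.0051 0.0246]
side
mu=[0.6429, 0.1948] mid=[0.6622, 0.1919] ang=-8.5 wlen=0.1136 tot=0.1137 zt=0.0294
mu=[0.6393, 0.1117] mid=[0.6447, 0.1114] ang=-3.1 wlen=0.0795 tot=0.0798 zt=0.0288
mu=[0.6353, 0.0191] mid=[0.6392, 0.0198] ang=9.9 wlen=0.0889 tot=0.0889 zt=0.0293
mu=[0.6476, -0.0669] mid=[0.6518, -0.0661] ang=10.7 wlen=0.0921 tot=0.0921 zt=0.0291
net pan 0.9 [313.4, 121.1, 336.7, 151.9]
((569.4371948242188, 385.70599365234375), (235.45700073242188, 67.78919219970703), 79.98200988769531) [[516.0, 276.0], [582.0, 264.0], [623.0, 496.0], [557.0, 508.0]] z [0.0022 0.0052 0.0239]
[ 0.4366 -0.2036  0.2212  8.311 ] [ 0.4474 -0.3134]
```

```bash
python3 - <<'E'
from plan import *
calls([(.648,-.058,.14,-78.6),(.648,-.058,.072,-78.6,.035),(.648,-.058,.072,-78.6)])
E
```

```text
[[[0.041, 0.084, 0.03], 0.088], [[0.083, 0.167, 0.059], 0.176], [[0.124, 0.251, 0.089], 0.263], [[0.165, 0.335, 0.118], 0.351], [[0.206, 0.419, 0.148], 0.439]]
[[[0.085, 0.038, 0.029], 0.088], [[0.17, 0.076, 0.059], 0.176], [[0.255, 0.115, 0.088], 0.263], [[0.341, 0.153, 0.118], 0.351], [[0.426, 0.191, 0.147], 0.439]]
[[[0.09, -0.024, 0.03], 0.088], [[0.09, -0.024, 0.166], 0.088], [[0.09, -0.024, 0.302], 0.088], [[0.09, -0.024, 0.302], 0.088]]
end [ 6.4800e-01 -5.8000e-02  7.1900e-02 -7.8629e+01] 14 rows
```

{"op": "move_arm", "data": {
  "plan": [
    [[0.041,0.084,0.03],0.088],
    [[0.083,0.167,0.059],0.176],
    [[0.124,0.251,0.089],0.263],
    [[0.165,0.335,0.118],0.351],
    [[0.206,0.419,0.148],0.439]
  ],
  "jaw": 0
}}

```text
t: 6.9
eef_pos: [0.5326, -0.1377, 0.1823]
tcp_rot: [-0.002, 0.873, 0.488, -0.001]
ft_force: [1.0, 0.1, -0.6]
opening: 0.0322
gripper_force: 0.0
```

{"op": "move_arm", "data": {
  "plan": [
    [[0.085,0.038,0.029],0.088],
    [[0.17,0.076,0.059],0.176],
    [[0.255,0.115,0.088],0.263],
    [[0.341,0.153,0.118],0.351],
    [[0.426,0.191,0.147],0.439]
  ]
}}

```text
t: 7.4
eef_pos: [0.6286, -0.0717, 0.1452]
tcp_rot: [-0.001, 0.986, 0.164, -0.002]
ft_force: [-0.2, -0.2, 0.0]
opening: 0.0435
gripper_force: 0.0
```

{"op": "move_arm", "data": {
  "plan": [
    [[0.09,-0.024,0.03],0.088],
    [[0.09,-0.024,0.03],0.088],
    [[0.09,-0.024,0.166],0.088],
    [[0.09,-0.024,0.302],0.088],
    [[0.09,-0.024,0.302],0.088]
  ]
}}

```text
t: 7.9
eef_pos: [0.6483, -0.06, 0.0708]
tcp_rot: [-0.0, 0.995, 0.099, -0.001]
ft_force: [0.3, 0.3, -0.3]
opening: 0.0432
gripper_force: 0.0
```

{"op": "move_arm", "data": {
  "plan": [
    [[0.0,0.0,0.0],0.0],
    [[0.0,0.0,0.0],0.0],
    [[0.0,0.0,0.0],0.0],
    [[0.0,0.0,0.0],0.0],
    [[0.0,0.0,0.0],0.0]
  ],
  "jaw": -1,
  "grip_force": 25
}}

```text
t: 8.4
eef_pos: [0.6487, -0.0586, 0.0713]
tcp_rot: [-0.0, 0.995, 0.099, -0.0]
ft_force: [-0.3, -0.1, -0.1]
opening: 0.021
gripper_force: 25.0
```

```bash
python3 - <<'E'
from h import *
from plan import pose
print(pose().round(4))
p=bot.capture("top"); w=cloud(p); h=w[...,2]
for d in bot.cut_out(p,"pan")[:2]:
    m=cv2.dilate(d["pixels"].astype(np.uint8),np.ones((5,5)))>0; print("net",d["confidence"],d["box"])
x0,y0,x1,y1=155,155,227,219
m=np.zeros(h.shape,bool); m[y0:y1,x0:x1]=1
im=p["pixels"].astype(int); m&=(h>.013)&(h<.03)&(im[...,0]-im[...,2]<25)
k,l,st,c=cv2.connectedComponentsWithStats(m.astype(np.uint8),connectivity=8); print(st[1:,4])
R=cv2.minAreaRect((w[m][:,:2]*1000).astype(np.float32)); print(R,cv2.boxPoints(R).round().tolist())
m2=np.zeros(h.shape,bool); m2[y0+8:y1-8,x0+8:x1-8]=1; f=w[m2]; print("floor",np.nanmedian(f[:,2]))
E
```

```text
[ 6.48700e-01 -5.86000e-02  7.13000e-02 -7.86216e+01]
[151  95   1   1   1   2   1   1   1  93   1]
((521.1810302734375, 378.00238037109375), (173.64723205566406, 146.1598663330078), 82.43083953857422) [[437.0, 302.0], [582.0, 282.0], [605.0, 454.0], [460.0, 474.0]]
floor 0.004898250838852831
```

```bash
cat >> plan.py <<'E'
def P(x,y):
    a=np.radians(-7.6); return np.array([.521,.378])+np.array([x*np.cos(a)-y*np.sin(a),x*np.sin(a)+y*np.cos(a)])/1000
def place(xy,yang,zr,zt=.135,up=.12):
    p=pose(); calls([(*p[:2],zt,p[3]),(*xy,zt,yang),(*xy,zr+.015,yang,.045),(*xy,zr,yang,.02),(*xy,zr,yang)],start=p)
E
python3 - <<'E'
from plan import *
print(P(-3,48)); place(P(-3,48),-97.6,.0775)
E
```

```text
[0.52437466 0.42597512]
[[[0.0, 0.0, -0.127], 0.0], [[0.0, 0.0, -0.255], 0.0], [[-0.01, -0.182, -0.255], 0.019], [[-0.019, -0.363, -0.255], 0.038], [[-0.029, -0.545, -0.255], 0.058]]
[[[-0.026, -0.18, 0.0], 0.019], [[-0.052, -0.36, 0.0], 0.038], [[-0.078, -0.54, 0.0], 0.057], [[-0.104, -0.72, 0.0], 0.076], [[-0.13, -0.9, 0.0], 0.095]]
[[[-0.053, -0.174, 0.0], 0.02], [[-0.105, -0.348, 0.0], 0.039], [[-0.158, -0.522, 0.0], 0.058], [[-0.158, -0.522, 0.17], 0.058], [[-0.158, -0.522, 0.23], 0.058]]
[[[0.0, 0.0, 0.0], 0.0]]
end [ 5.24400e-01  4.25900e-01  7.75000e-02 -9.76091e+01] 16 rows
```

{"op": "move_arm", "data": {
  "plan": [
    [[0.0,0.0,-0.127],0.0],
    [[0.0,0.0,-0.255],0.0],
    [[-0.01,-0.182,-0.255],0.019],
    [[-0.019,-0.363,-0.255],0.038],
    [[-0.029,-0.545,-0.255],0.058]
  ]
}}

```text
t: 9.0
eef_pos: [0.6148, 0.0746, 0.1355]
tcp_rot: [-0.0, 0.999, 0.052, 0.0]
ft_force: [0.3, 0.4, -2.5]
opening: 0.021
gripper_force: 25.0
```

{"op": "move_arm", "data": {
  "plan": [
    [[-0.026,-0.18,0.0],0.019],
    [[-0.052,-0.36,0.0],0.038],
    [[-0.078,-0.54,0.0],0.057],
    [[-0.104,-0.72,0.0],0.076],
    [[-0.13,-0.9,0.0],0.095]
  ]
}}

```text
t: 9.5
eef_pos: [0.5579, 0.2957, 0.1351]
tcp_rot: [-0.0, 1.0, -0.021, -0.0]
ft_force: [-0.0, 0.2, -1.0]
opening: 0.0213
gripper_force: 25.0
```

```bash
python3 - <<'E'
from plan import *
s=bot.sense(); print(pose().round(4),s["opening"],s["gripper_force"])
E
```

```text
[  0.5579   0.2957   0.1351 -92.4546] 0.021340443570665602 24.99712496995926
```

{"op": "move_arm", "data": {
  "plan": [
    [[-0.053,-0.174,0.0],0.02],
    [[-0.105,-0.348,0.0],0.039],
    [[-0.158,-0.522,0.0],0.058],
    [[-0.158,-0.522,0.17],0.058],
    [[-0.158,-0.522,0.23],0.058]
  ]
}}

```text
t: 10.0
eef_pos: [0.5218, 0.4266, 0.0747]
tcp_rot: [0.002, 0.998, -0.065, -0.002]
ft_force: [-3.4, -1.0, 28.4]
opening: 0.0213
gripper_force: 25.0
```

{"op": "move_arm", "data": {
  "plan": [
    [[0.0,0.0,0.0],0.0],
    [[0.0,0.0,0.0],0.0]
  ]
}}

```text
t: 10.2
eef_pos: [0.5246, 0.4248, 0.0771]
tcp_rot: [0.001, 0.998, -0.067, -0.001]
ft_force: [0.2, -0.1, -1.4]
opening: 0.021
gripper_force: 25.0
```

{"op": "move_arm", "data": {
  "plan": [
    [[0.0,0.0,0.0],0.0],
    [[0.0,0.0,0.0],0.0],
    [[0.0,0.0,0.0],0.0]
  ],
  "jaw": -0.27
}}

```text
t: 10.5
eef_pos: [0.5254, 0.4255, 0.0783]
tcp_rot: [-0.0, 0.998, -0.067, 0.0]
ft_force: [0.4, 0.3, 0.3]
opening: 0.0308
gripper_force: 0.0
```

{"op": "move_arm", "data": {
  "plan": [
    [[0.0,0.0,-0.1],0.0],
    [[0.0,0.0,-0.26],0.0],
    [[0.0,0.15,-0.26],0.0],
    [[0.0,0.3,-0.26],0.0],
    [[0.0,0.45,-0.26],0.0]
  ]
}}

```text
t: 11.0
eef_pos: [0.5098, 0.3134, 0.1437]
tcp_rot: [-0.0, 0.998, -0.066, 0.001]
ft_force: [-0.7, -0.2, -0.3]
opening: 0.0319
gripper_force: 0.0
```

```bash
cat >> h.py <<'E'
def look(names=("top",)):
    from plan import pose
    for n in names:
        p=bot.capture(n); print(n,pose().round(4))
        for s in syringes(p): print(*[f"{k}={np.array(s[k]).tolist()}" for k in("mu","mid","ang","wlen","tot","black","zt")])
    return p
E
python3 - <<'E'
from h import *
p=look()
w=cloud(p); m=(w[...,0]>.43)&(w[...,0]<.61)&(w[...,1]>.28)&(w[...,1]<.48)
a=p["pixels"][140:235,140:270]; cv2.imwrite("pics/c3.png",cv2.cvtColor(cv2.resize(a,None,fx=5,fy=5),cv2.COLOR_RGB2BGR))
E
```

```text
top [  0.5077   0.3078   0.1429 -97.7248]
mu=[0.6476, 0.204] mid=[0.6458, 0.2043] ang=-9.7 wlen=0.0722 tot=0.1162 black=59 zt=0.0303
mu=[0.6358, 0.1208] mid=[0.6362, 0.1208] ang=-3.8 wlen=0.0702 tot=0.0886 black=27 zt=0.031
mu=[0.6355, 0.0269] mid=[0.6361, 0.027] ang=10.3 wlen=0.0679 tot=0.0898 black=38 zt=0.0321
mu=[0.4494, 0.2151] mid=[0.447, 0.2157] ang=-14.5 wlen=0.0724 tot=0.1118 black=56 zt=0.0306
mu=[0.4446, -0.3173] mid=[0.4436, -0.3168] ang=-29.6 wlen=0.2137 tot=0.2273 black=16 zt=0.0274
mu=[0.4448, 0.0379] mid=[0.4417, 0.0379] ang=-1.2 wlen=0.0733 tot=0.1147 black=55 zt=0.0298
```

View pics/c3.png

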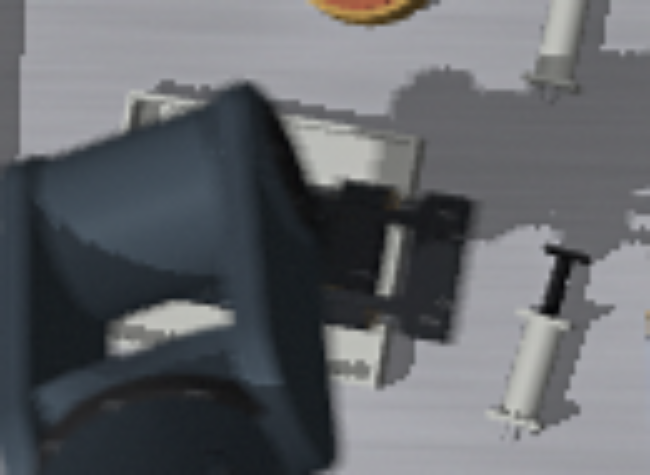

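```bash
cat >> plan.py <<'E'
def pick(xy,yang,z=.072,zt=.13):
    calls([(*xy,zt,yang),(*xy,zt,yang),(*xy,z+.02,yang,.04),(*xy,z,yang,.02),(*xy,z,yang)])
E
python3 - <<'E'
from plan import *
pick((.637,.028),-79.8)
E
```

```text
[[[0.095, 0.149, 0.007], -0.028], [[0.189, 0.297, 0.015], -0.057], [[0.284, 0.446, 0.022], -0.085], [[0.379, 0.594, 0.03], -0.114], [[0.474, 0.743, 0.037], -0.142]]
[[[0.059, 0.165, 0.007], -0.029], [[0.119, 0.331, 0.015], -0.057], [[0.119, 0.331, 0.015], -0.057], [[0.119, 0.331, 0.167], -0.057], [[0.119, 0.331, 0.247], -0.057]]
[[[0.0, 0.0, 0.0], 0.0]]
end [ 6.37100e-01  2.80000e-02  7.19000e-02 -7.98148e+01] 11 rows
```

{"op": "move_arm", "data": {
  "plan": [
    [[0.095,0.149,0.007],-0.028],
    [[0.189,0.297,0.015],-0.057],
    [[0.284,0.446,0.022],-0.085],
    [[0.379,0.594,0.03],-0.114],
    [[0.474,0.743,0.037],-0.142]
  ],
  "jaw": 0
}}

```text
t: 11.55
eef_pos: [0.6035, 0.1128, 0.1338]
tcp_rot: [-0.0, 0.999, 0.046, 0.0]
ft_force: [0.4, 1.1, -0.0]
opening: 0.0433
gripper_force: 0.0
```

{"op": "move_arm", "data": {
  "plan": [
    [[0.059,0.165,0.007],-0.029],
    [[0.119,0.331,0.015],-0.057],
    [[0.119,0.331,0.015],-0.057],
    [[0.119,0.331,0.167],-0.057],
    [[0.119,0.331,0.247],-0.057]
  ]
}}

```text
t: 12.05
eef_pos: [0.639, 0.0346, 0.0705]
tcp_rot: [-0.0, 0.996, 0.089, -0.001]
ft_force: [-0.2, 0.6, -0.1]
opening: 0.0434
gripper_force: 0.0
```

{"op": "move_arm", "data": {
  "plan": [
    [[0.0,0.0,0.0],0.0],
    [[0.0,0.0,0.0],0.0]
  ]
}}

```text
t: 12.25
eef_pos: [0.6396, 0.0354, 0.0718]
tcp_rot: [-0.0, 0.996, 0.09, -0.0]
ft_force: [-0.1, -0.3, 0.8]
opening: 0.0436
gripper_force: 0.0
```

{"op": "move_arm", "data": {
  "plan": [
    [[0.0,0.0,0.0],0.0],
    [[0.0,0.0,0.0],0.0],
    [[0.0,0.0,0.0],0.0],
    [[0.0,0.0,0.0],0.0],
    [[0.0,0.0,0.0],0.0]
  ],
  "jaw": -1
}}

```text
t: 12.75
eef_pos: [0.6398, 0.0348, 0.0719]
tcp_rot: [0.0, 0.996, 0.09, 0.0]
ft_force: [0.1, -0.4, -0.1]
opening: 0.0215
gripper_force: 25.0
```

```bash
python3 - <<'E'
from h import *
from plan import *
p=look(); w=cloud(p); m=(w[...,0]>.43)&(w[...,0]<.62)&(w[...,1]>.28)&(w[...,1]<.48)
v,u=np.where(m); a=p["pixels"][v.min()-5:v.max()+5,u.min()-5:u.max()+5]; cv2.imwrite("pics/c4.png",cv2.cvtColor(cv2.resize(a,None,fx=6,fy=6),cv2.COLOR_RGB2BGR))
q=m&(w[...,2]>.012); 
mm=m&(w[...,2]>.0275)&(w[...,2]<.05); print("in pan",mm.sum(),w[mm].mean(0), w[mm].min(0),w[mm].max(0))
print(P(-3,0)); place(P(-3,0),-97.6,.0775)
E
```

```text
top [ 6.39800e-01  3.48000e-02  7.18000e-02 -7.97098e+01]
mu=[0.6436, 0.2043] mid=[0.6417, 0.2047] ang=-9.8 wlen=0.0743 tot=0.1165 black=56 zt=0.0303
mu=[0.5515, 0.4165] mid=[0.5539, 0.414] ang=134.0 wlen=0.2074 tot=0.2074 black=21 zt=0.0263
mu=[0.5242, 0.4275] mid=[0.5281, 0.4268] ang=-9.7 wlen=0.0949 tot=0.0949 black=31 zt=0.0348
mu=[0.4459, -0.3136] mid=[0.4452, -0.3132] ang=-32.3 wlen=0.2158 tot=0.2291 black=17 zt=0.0271
in pan 132 [0.53170602 0.42518019 0.03176608] [0.45880429 0.30892115 0.02754014] [0.59742653 0.46144916 0.04182381]
[0.51802635 0.37839677]
[[[0.0, 0.0, -0.126], 0.0], [[0.0, 0.0, -0.253], 0.0], [[-0.029, -0.18, -0.253], 0.025], [[-0.058, -0.36, -0.253], 0.05], [[-0.088, -0.54, -0.253], 0.075]]
[[[-0.05, -0.175, 0.0], 0.024], [[-0.1, -0.35, 0.0], 0.049], [[-0.15, -0.525, 0.0], 0.074], [[-0.2, -0.701, 0.0], 0.099], [[-0.25, -0.876, 0.0], 0.124]]
[[[0.0, 0.0, 0.17], 0.0], [[0.0, 0.0, 0.23], 0.0], [[0.0, 0.0, 0.23], 0.0]]
end [ 5.18100e-01  3.78400e-01  7.76000e-02 -9.76198e+01] 13 rows
```

View pics/c4.png

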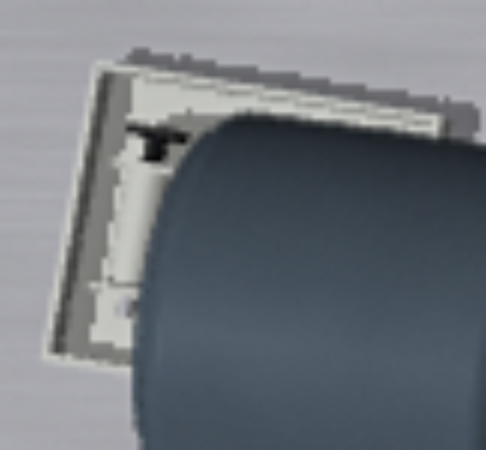

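{"op": "move_arm", "data": {
  "plan": [
    [[0.0,0.0,-0.126],0.0],
    [[0.0,0.0,-0.253],0.0],
    [[-0.029,-0.18,-0.253],0.025],
    [[-0.058,-0.36,-0.253],0.05],
    [[-0.088,-0.54,-0.253],0.075]
  ]
}}

```text
t: 13.3
eef_pos: [0.5932, 0.1647, 0.135]
tcp_rot: [-0.0, 1.0, 0.029, -0.0]
ft_force: [1.5, 1.0, -2.1]
opening: 0.0213
gripper_force: 25.0
```

{"op": "move_arm", "data": {
  "plan": [
    [[-0.05,-0.175,0.0],0.024],
    [[-0.1,-0.35,0.0],0.049],
    [[-0.15,-0.525,0.0],0.074],
    [[-0.2,-0.701,0.0],0.099],
    [[-0.25,-0.876,0.0],0.124]
  ]
}}

```text
t: 13.8
eef_pos: [0.5167, 0.3801, 0.1345]
tcp_rot: [0.0, 0.998, -0.067, -0.001]
ft_force: [0.3, 0.1, -1.8]
opening: 0.021
gripper_force: 25.0
```

{"op": "move_arm", "data": {
  "plan": [
    [[0.0,0.0,0.1],0.0],
    [[0.0,0.0,0.17],0.0],
    [[0.0,0.0,0.21],0.0],
    [[0.0,0.0,0.23],0.0],
    [[0.0,0.0,0.23],0.0]
  ]
}}

```text
t: 14.3
eef_pos: [0.5181, 0.3781, 0.077]
tcp_rot: [0.0, 0.998, -0.067, -0.0]
ft_force: [0.1, 0.5, -1.4]
opening: 0.0212
gripper_force: 25.0
```

```bash
python3 - <<'E'
from plan import *
s=bot.sense(); print(pose().round(4),s["opening"],s["gripper_force"],s["ft_force"])
E
```

```text
[ 5.18100e-01  3.78100e-01  7.70000e-02 -9.76649e+01] 0.021222029740239283 24.998751282691956 [ 0.14844051  0.45768546 -1.38310534]
```

```bash
python3 - <<'E'
from plan import *
s=(.5181,.3784,.1426,-97.6)
calls([(.638,.1215,.13,-94.0),(.638,.1215,.13,-94.0),(.638,.1215,.09,-94),(.638,.1215,.072,-94),(.638,.1215,.072,-94)],start=s)
E
```

```text
[[[0.102, 0.159, 0.008], -0.007], [[0.204, 0.318, 0.017], -0.013], [[0.306, 0.478, 0.025], -0.02], [[0.408, 0.637, 0.034], -0.027], [[0.509, 0.796, 0.042], -0.033]]
[[[0.094, 0.164, 0.008], -0.007], [[0.094, 0.164, 0.008], -0.007], [[0.094, 0.164, 0.168], -0.007], [[0.094, 0.164, 0.24], -0.007], [[0.094, 0.164, 0.24], -0.007]]
end [ 6.380e-01  1.216e-01  7.210e-02 -9.400e+01] 10 rows
```

{"op": "move_arm", "data": {
  "plan": [
    [[0.0,0.0,0.0],0.0],
    [[0.0,0.0,0.0],0.0],
    [[0.0,0.0,0.0],0.0]
  ],
  "jaw": -0.27
}}

```text
t: 14.6
eef_pos: [0.5188, 0.3785, 0.0784]
tcp_rot: [-0.0, 0.998, -0.067, 0.001]
ft_force: [-1.1, 0.2, -0.2]
opening: 0.0308
gripper_force: 0.0
```

{"op": "move_arm", "data": {
  "plan": [
    [[0.0,0.0,-0.1],0.0],
    [[0.0,0.0,-0.26],0.0],
    [[0.0,0.0,-0.26],0.0]
  ]
}}

```text
t: 14.9
eef_pos: [0.5214, 0.3801, 0.1482]
tcp_rot: [-0.003, 0.998, -0.066, 0.005]
ft_force: [1.1, 0.4, 0.1]
opening: 0.0317
gripper_force: 0.0
```

{"op": "move_arm", "data": {
  "plan": [
    [[0.102,0.159,0.008],-0.007],
    [[0.204,0.318,0.017],-0.013],
    [[0.306,0.478,0.025],-0.02],
    [[0.408,0.637,0.034],-0.027],
    [[0.509,0.796,0.042],-0.033]
  ],
  "jaw": 0
}}

```text
t: 15.4
eef_pos: [0.6184, 0.1625, 0.132]
tcp_rot: [-0.0, 0.999, -0.04, 0.0]
ft_force: [0.0, 0.3, -0.4]
opening: 0.0432
gripper_force: 0.0
```

{"op": "move_arm", "data": {
  "plan": [
    [[0.094,0.164,0.008],-0.007],
    [[0.094,0.164,0.008],-0.007],
    [[0.094,0.164,0.008],-0.007]
  ]
}}

```text
t: 15.7
eef_pos: [0.6382, 0.12, 0.1298]
tcp_rot: [-0.0, 0.999, -0.037, -0.0]
ft_force: [-0.1, 1.1, 0.5]
opening: 0.0431
gripper_force: 0.0
```

```bash
python3 - <<'E'
from h import *
p=look(("side","top"))
w=cloud(p); m=(w[...,2]>.012)&(w[...,2]<.04)&(w[...,0]>.57)&(w[...,0]<.7)&(w[...,1]>.08)&(w[...,1]<.16); print(m.sum(),w[m].mean(0))
E
```

```text
side [  0.6375   0.1213   0.1297 -94.0922]
mu=[0.5178, 0.3754] mid=[0.5176, 0.3739] ang=83.7 wlen=0.1847 tot=0.1847 black=24 zt=0.0306
mu=[0.4496, 0.2073] mid=[0.4659, 0.2034] ang=-13.5 wlen=0.1134 tot=0.1134 black=44 zt=0.0298
mu=[0.6315, 0.112] mid=[0.6325, 0.112] ang=-3.9 wlen=0.0899 tot=0.0899 black=20 zt=0.028
mu=[0.4447, 0.0286] mid=[0.4433, 0.0286] ang=0.4 wlen=0.1152 tot=0.1152 black=48 zt=0.029
top [  0.6371   0.1222   0.1297 -94.0023]
mu=[0.5636, 0.3982] mid=[0.5662, 0.3909] ang=109.7 wlen=0.2115 tot=0.2115 black=9 zt=0.0261
mu=[0.5215, 0.427] mid=[0.5236, 0.4267] ang=-8.6 wlen=0.0955 tot=0.0958 black=30 zt=0.035
mu=[0.5114, 0.3811] mid=[0.5092, 0.3814] ang=-7.5 wlen=0.0753 tot=0.0888 black=26 zt=0.0353
mu=[0.4459, -0.3136] mid=[0.445, -0.313] ang=-31.5 wlen=0.2151 tot=0.2278 black=11 zt=0.0274
mu=[0.4449, 0.0377] mid=[0.4418, 0.0378] ang=-1.3 wlen=0.1131 tot=0.1145 black=55 zt=0.0305
2 [0.62910165 0.12647164 0.02263645]
```

{"op": "move_arm", "data": {
  "plan": [
    [[0.0,0.0,0.1],0.0],
    [[0.0,0.0,0.19],0.0],
    [[0.0,0.0,0.232],0.0],
    [[0.0,0.0,0.232],0.0]
  ]
}}

```text
t: 16.2
eef_pos: [0.6367, 0.1232, 0.0713]
tcp_rot: [-0.0, 0.999, -0.034, -0.001]
ft_force: [-1.1, 0.6, 0.8]
opening: 0.0436
gripper_force: 0.0
```

{"op": "move_arm", "data": {
  "plan": [
    [[0.0,0.0,0.0],0.0],
    [[0.0,0.0,0.0],0.0],
    [[0.0,0.0,0.0],0.0],
    [[0.0,0.0,0.0],0.0],
    [[0.0,0.0,0.0],0.0]
  ],
  "jaw": -1
}}

```text
t: 16.7
eef_pos: [0.6381, 0.1214, 0.0723]
tcp_rot: [0.0, 0.999, -0.035, 0.0]
ft_force: [0.3, -0.4, 2.5]
opening: 0.0212
gripper_force: 25.0
```

```bash
python3 - <<'E'
from plan import *
print(pose().round(4),P(-3,-48)); place(P(-3,-48),-97.6,.0765)
E
```

```text
[ 6.38100e-01  1.21400e-01  7.23000e-02 -9.40211e+01] [0.51167805 0.33081842]
[[[0.0, 0.0, -0.125], 0.0], [[0.0, 0.0, -0.251], 0.0], [[-0.094, -0.133, -0.251], 0.007], [[-0.188, -0.267, -0.251], 0.013], [[-0.281, -0.4, -0.251], 0.02]]
[[[-0.098, -0.13, 0.0], 0.007], [[-0.196, -0.261, 0.0], 0.013], [[-0.294, -0.391, 0.0], 0.02], [[-0.294, -0.391, 0.174], 0.02], [[-0.294, -0.391, 0.234], 0.02]]
[[[0.0, 0.0, 0.0], 0.0]]
end [ 5.11800e-01  3.30800e-01  7.66000e-02 -9.76211e+01] 11 rows
```

{"op": "move_arm", "data": {
  "plan": [
    [[0.0,0.0,-0.125],0.0],
    [[0.0,0.0,-0.251],0.0],
    [[-0.094,-0.133,-0.251],0.007],
    [[-0.188,-0.267,-0.251],0.013],
    [[-0.281,-0.4,-0.251],0.02]
  ]
}}

```text
t: 17.2
eef_pos: [0.574, 0.2269, 0.1347]
tcp_rot: [-0.0, 0.999, -0.052, -0.0]
ft_force: [-0.2, -0.3, -1.9]
opening: 0.0212
gripper_force: 25.0
```

{"op": "move_arm", "data": {
  "plan": [
    [[-0.098,-0.13,0.0],0.007],
    [[-0.196,-0.261,0.0],0.013],
    [[-0.294,-0.391,0.0],0.02],
    [[-0.294,-0.391,0.0],0.02],
    [[-0.294,-0.391,0.13],0.02]
  ]
}}

```text
t: 17.7
eef_pos: [0.5137, 0.3335, 0.1055]
tcp_rot: [-0.002, 0.998, -0.065, 0.005]
ft_force: [1.0, -0.0, -2.3]
opening: 0.0213
gripper_force: 25.0
```

{"op": "move_arm", "data": {
  "plan": [
    [[0.0,0.0,0.07],0.0],
    [[0.0,0.0,0.104],0.0],
    [[0.0,0.0,0.104],0.0],
    [[0.0,0.0,0.104],0.0]
  ]
}}

```text
t: 18.1
eef_pos: [0.5122, 0.3306, 0.0763]
tcp_rot: [-0.0, 0.998, -0.067, 0.0]
ft_force: [0.1, 0.2, -0.4]
opening: 0.0212
gripper_force: 25.0
```

```bash
python3 - <<'E'
from plan import *
s=bot.sense(); print(pose().round(4),s["opening"],s["gripper_force"],s["ft_force"])
s=(.5118,.3308,.1416,-97.6)
f=(.647,.2038)
calls([(*f,.13,-99.8),(*f,.13,-99.8),(*f,.13,-99.8)],start=s)
E
```

```text
[ 5.12200e-01  3.30600e-01  7.63000e-02 -9.76607e+01] 0.02115239409715609 24.999549686908722 [ 0.05811148  0.21590328 -0.43619892]
[[[0.151, 0.108, 0.012], 0.006], [[0.302, 0.216, 0.023], 0.012], [[0.452, 0.324, 0.035], 0.018], [[0.603, 0.432, 0.046], 0.024], [[0.603, 0.432, 0.046], 0.024]]
[[[0.0, 0.0, 0.0], 0.0]]
end [  0.6469   0.2038   0.1301 -99.76  ] 6 rows
```

{"op": "move_arm", "data": {
  "plan": [
    [[0.0,0.0,0.0],0.0],
    [[0.0,0.0,0.0],0.0],
    [[0.0,0.0,0.0],0.0]
  ],
  "jaw": -0.27
}}

```text
t: 18.4
eef_pos: [0.512, 0.3309, 0.0766]
tcp_rot: [-0.0, 0.998, -0.067, 0.0]
ft_force: [-0.4, 0.1, 0.4]
opening: 0.0309
gripper_force: 0.0
```

{"op": "move_arm", "data": {
  "plan": [
    [[0.0,0.0,-0.1],0.0],
    [[0.0,0.0,-0.26],0.0],
    [[0.0,0.0,-0.26],0.0]
  ]
}}

```text
t: 18.7
eef_pos: [0.5147, 0.3323, 0.1461]
tcp_rot: [-0.002, 0.998, -0.066, 0.005]
ft_force: [1.1, 1.1, 1.0]
opening: 0.0322
gripper_force: 0.0
```

{"op": "move_arm", "data": {
  "plan": [
    [[0.151,0.108,0.012],0.006],
    [[0.302,0.216,0.023],0.012],
    [[0.452,0.324,0.035],0.018],
    [[0.603,0.432,0.046],0.024],
    [[0.603,0.432,0.046],0.024]
  ],
  "jaw": 0
}}

```text
t: 19.2
eef_pos: [0.6521, 0.199, 0.1295]
tcp_rot: [0.0, 0.996, -0.088, 0.003]
ft_force: [-0.4, -0.1, 0.1]
opening: 0.0439
gripper_force: 0.0
```

```bash
python3 - <<'E'
from h import *
p=look(("side","top"))
b=bot.capture("side")["pixels"][100:260,240:480]; a=p["pixels"][90:250,140:380]
cv2.imwrite("pics/c5.png",cv2.cvtColor(cv2.resize(np.vstack([a,b]),None,fx=1.8,fy=1.8),cv2.COLOR_RGB2BGR))
E
```

```text
side [   0.6491    0.201     0.1292 -100.0427]
mu=[0.6395, 0.1964] mid=[0.6418, 0.196] ang=-8.3 wlen=0.0725 tot=0.1141 black=35 zt=0.0291
mu=[0.4506, 0.2071] mid=[0.4661, 0.2035] ang=-13.1 wlen=0.1143 tot=0.1143 black=45 zt=0.0299
mu=[0.4441, 0.0288] mid=[0.4431, 0.0289] ang=-0.2 wlen=0.0733 tot=0.1148 black=50 zt=0.0288
top [  0.6471   0.2026   0.129  -99.927 ]
mu=[0.5379, 0.4415] mid=[0.5333, 0.4429] ang=164.1 wlen=0.1542 tot=0.1542 black=15 zt=0.0263
mu=[0.5223, 0.4268] mid=[0.525, 0.4264] ang=-7.6 wlen=0.0917 tot=0.0917 black=31 zt=0.036
mu=[0.4451, 0.0377] mid=[0.4424, 0.0378] ang=-1.2 wlen=0.1135 tot=0.1145 black=55 zt=0.0309
```

View pics/c5.png

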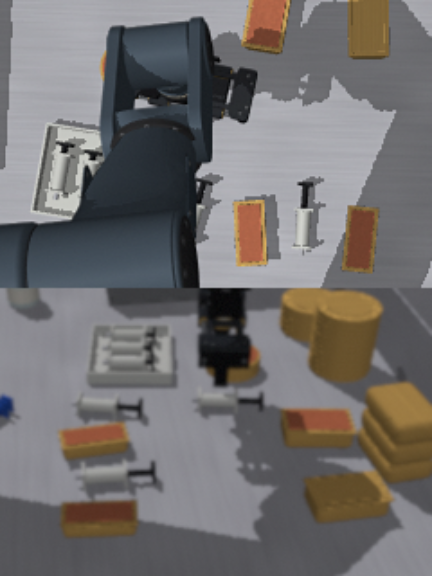

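{"op": "move_arm", "data": {
  "plan": [
    [[0.0,0.0,0.1],0.0],
    [[0.0,0.0,0.19],0.0],
    [[0.0,0.0,0.232],0.0],
    [[0.0,0.0,0.232],0.0]
  ]
}}

```text
t: 19.75
eef_pos: [0.6451, 0.2053, 0.0713]
tcp_rot: [0.0, 0.996, -0.084, -0.001]
ft_force: [0.3, 0.1, -0.1]
opening: 0.0435
gripper_force: 0.0
```

{"op": "move_arm", "data": {
  "plan": [
    [[0.0,0.0,0.0],0.0],
    [[0.0,0.0,0.0],0.0],
    [[0.0,0.0,0.0],0.0],
    [[0.0,0.0,0.0],0.0],
    [[0.0,0.0,0.0],0.0]
  ],
  "jaw": -1
}}

```text
t: 20.25
eef_pos: [0.6466, 0.2038, 0.072]
tcp_rot: [0.0, 0.996, -0.085, -0.0]
ft_force: [-1.3, 0.1, 2.8]
opening: 0.0214
gripper_force: 25.0
```

```bash
python3 - <<'E'
from h import *
from plan import *
p=bot.capture("top"); w=cloud(p); print(trayfit(p,.33,.57,-.44,-.21))
m=(w[...,0]>.33)&(w[...,0]<.56)&(w[...,1]>-.43)&(w[...,1]<-.21)&(w[...,2]>.014)&(w[...,2]<.03)
R=cv2.minAreaRect((w[m][:,:2]*1000).astype(np.float32)); print(m.sum(),R,cv2.boxPoints(R).round().tolist())
print(pose().round(4))
for th in(78.6,):
  c=T(73,85,th); print(c)
E
```

```text
(((447.1907958984375, -314.418701171875), (148.5694122314453, 170.08154296875), 89.64956665039062), [[362.0, -388.0], [532.0, -389.0], [533.0, -241.0], [363.0, -240.0]])
422 ((448.7393798828125, -314.42816162109375), (148.5694122314453, 173.1788787841797), 89.64956665039062) [[362.0, -388.0], [535.0, -389.0], [536.0, -241.0], [363.0, -240.0]]
[ 6.46600e-01  2.03800e-01  7.19000e-02 -9.97861e+01]
[ 0.44741708 -0.31338167]
```

```bash
python3 - <<'E'
from plan import *
s=(.6467,.2038,.072,-99.8); f=(.4955,-.330)
calls([(.6467,.2038,.14,-99.8),(*f,.14,-.4),(*f,.14,-.4)],start=s)
E
```

```text
[[[0.0, 0.0, -0.136], 0.0], [[0.0, 0.0, -0.272], 0.0], [[-0.018, 0.17, -0.272], -0.085], [[-0.036, 0.34, -0.272], -0.17], [[-0.054, 0.509, -0.272], -0.255]]
[[[-0.082, 0.15, 0.0], -0.085], [[-0.165, 0.299, 0.0], -0.17], [[-0.248, 0.448, 0.0], -0.255], [[-0.33, 0.598, 0.0], -0.34], [[-0.413, 0.747, 0.0], -0.425]]
[[[-0.158, 0.066, 0.0], -0.085], [[-0.315, 0.132, 0.0], -0.17], [[-0.472, 0.198, 0.0], -0.255], [[-0.63, 0.264, 0.0], -0.339], [[-0.787, 0.331, 0.0], -0.424]]
[[[0.0, 0.0, 0.0], 0.0]]
end [ 0.4956 -0.33    0.14   -0.44  ] 16 rows
```

{"op": "move_arm", "data": {
  "plan": [
    [[0.0,0.0,-0.136],0.0],
    [[0.0,0.0,-0.272],0.0],
    [[-0.018,0.17,-0.272],-0.085],
    [[-0.036,0.34,-0.272],-0.17],
    [[-0.054,0.509,-0.272],-0.255]
  ]
}}

```text
t: 20.8
eef_pos: [0.6112, 0.08, 0.1397]
tcp_rot: [0.0, 0.993, 0.118, 0.0]
ft_force: [1.0, -0.8, -1.4]
opening: 0.0215
gripper_force: 25.0
```

{"op": "move_arm", "data": {
  "plan": [
    [[-0.082,0.15,0.0],-0.085],
    [[-0.165,0.299,0.0],-0.17],
    [[-0.248,0.448,0.0],-0.255],
    [[-0.33,0.598,0.0],-0.34],
    [[-0.413,0.747,0.0],-0.425]
  ]
}}

```text
t: 21.3
eef_pos: [0.5532, -0.1261, 0.1394]
tcp_rot: [-0.0, 0.9, 0.436, 0.0]
ft_force: [0.4, -0.4, -2.1]
opening: 0.0211
gripper_force: 25.0
```

{"op": "move_arm", "data": {
  "plan": [
    [[-0.158,0.066,0.0],-0.085],
    [[-0.315,0.132,0.0],-0.17],
    [[-0.472,0.198,0.0],-0.255],
    [[-0.63,0.264,0.0],-0.339],
    [[-0.787,0.331,0.0],-0.424]
  ]
}}

```text
t: 21.8
eef_pos: [0.495, -0.3316, 0.1394]
tcp_rot: [-0.0, 0.708, 0.706, 0.0]
ft_force: [1.3, -0.0, -1.4]
opening: 0.0214
gripper_force: 25.0
```

{"op": "move_arm", "data": {
  "plan": [
    [[0.0,0.0,0.0],0.0],
    [[0.0,0.0,0.0],0.0]
  ]
}}

```text
t: 22.0
eef_pos: [0.4952, -0.331, 0.1393]
tcp_rot: [-0.0, 0.711, 0.703, 0.0]
ft_force: [-0.6, 0.4, -2.6]
opening: 0.0212
gripper_force: 25.0
```

```bash
python3 - <<'E'
from h import *
p=bot.capture("side"); from plan import pose; s=bot.sense(); print(pose().round(4),s["opening"])
w=cloud(p); im=p["pixels"].astype(int)
m=(w[...,2]>.05)&(w[...,2]<.1)&(w[...,0]>.44)&(w[...,0]<.56)&(w[...,1]>-.42)&(w[...,1]<-.2)&(im.max(-1)>110)
print(m.sum(), w[m].min(0),w[m].max(0),w[m].mean(0))
cv2.imwrite("pics/c6.png",cv2.cvtColor(cv2.resize(p["pixels"][180:380,230:480],None,fx=3,fy=3),cv2.COLOR_RGB2BGR))
E
```

```text
[ 0.4953 -0.3296  0.1392 -0.537 ] 0.021410812322243414
326 [ 0.4805249  -0.37608909  0.06628146] [ 0.51686288 -0.28966122  0.09976473] [ 0.49528664 -0.34883473  0.08942584]
```

View pics/c6.png

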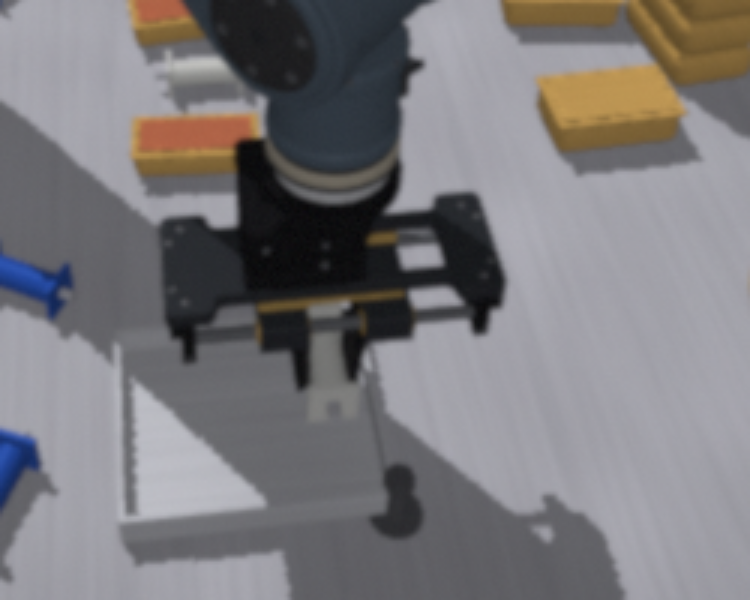

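{"op": "move_arm", "data": {
  "plan": [
    [[0.0,0.008,0.1],0.0],
    [[0.0,0.008,0.18],0.0],
    [[0.0,0.008,0.22],0.0],
    [[0.0,0.008,0.244],0.0],
    [[0.0,0.008,0.244],0.0]
  ]
}}

```text
t: 22.55
eef_pos: [0.4981, -0.329, 0.0786]
tcp_rot: [-0.0, 0.709, 0.705, 0.0]
ft_force: [0.3, 0.3, -1.3]
opening: 0.0217
gripper_force: 25.0
```

{"op": "move_arm", "data": {
  "plan": [
    [[0.0,0.0,0.0],0.0]
  ]
}}

```text
t: 22.65
eef_pos: [0.4984, -0.3298, 0.0792]
tcp_rot: [0.001, 0.709, 0.705, 0.0]
ft_force: [0.8, -0.0, -2.3]
opening: 0.0215
gripper_force: 25.0
```

{"op": "move_arm", "data": {
  "plan": [
    [[0.0,0.0,0.0],0.0],
    [[0.0,0.0,0.0],0.0],
    [[0.0,0.0,0.0],0.0]
  ],
  "jaw": -0.27
}}

```text
t: 22.95
eef_pos: [0.498, -0.3303, 0.0792]
tcp_rot: [0.001, 0.71, 0.704, 0.0]
ft_force: [-0.1, -1.2, -0.1]
opening: 0.031
gripper_force: 0.0
```

{"op": "move_arm", "data": {
  "plan": [
    [[0.0,0.0,-0.1],0.0],
    [[0.0,0.0,-0.26],0.0],
    [[0.0,0.0,-0.26],0.0]
  ]
}}

```text
t: 23.25
eef_pos: [0.5001, -0.3322, 0.1485]
tcp_rot: [0.005, 0.71, 0.704, 0.0]
ft_force: [0.2, -0.2, -0.3]
opening: 0.0315
gripper_force: 0.0
```

```bash
python3 - <<'E'
from h import *
p=look(("side","top")); print(trayfit(bot.capture("side"),.33,.57,-.44,-.21))
from plan import *
f=(.4485,.0376); s=(.4975,-.330,.144,-.44)
calls([(*f,.13,88.8),(*f,.13,88.8)],start=s)
E
```

```text
side [ 0.4992 -0.3314  0.1466 -0.4253]
mu=[0.5366, 0.4186] mid=[0.5376, 0.4138] ang=-78.4 wlen=0.1113 tot=0.1608 black=14 zt=0.0322
mu=[0.4994, -0.3363] mid=[0.5025, -0.3096] ang=83.6 wlen=0.129 tot=0.1296 black=64 zt=0.0354
top [ 0.4982 -0.3305  0.145  -0.4261]
mu=[0.5218, 0.377] mid=[0.5219, 0.3778] ang=83.3 wlen=0.1723 tot=0.1727 black=21 zt=0.0263
mu=[0.5226, 0.4269] mid=[0.5258, 0.4265] ang=-8.0 wlen=0.0918 tot=0.0918 black=34 zt=0.0348
mu=[0.5123, 0.3812] mid=[0.5111, 0.3813] ang=-6.9 wlen=0.091 tot=0.091 black=27 zt=0.0342
mu=[0.5089, 0.3332] mid=[0.508, 0.3334] ang=-7.7 wlen=0.0924 tot=0.0924 black=31 zt=0.0359
mu=[0.4493, 0.215] mid=[0.4469, 0.2157] ang=-14.4 wlen=0.0728 tot=0.1122 black=54 zt=0.0303
mu=[0.4449, 0.0379] mid=[0.4423, 0.0379] ang=-1.3 wlen=0.1134 tot=0.1144 black=55 zt=0.0299
(((450.15032958984375, -319.81744384765625), (149.17510986328125, 179.1927490234375), 87.4214096069336), [[357.0, -390.0], [536.0, -398.0], [543.0, -249.0], [364.0, -241.0]])
[[[0.134, -0.019, 0.005], -0.09], [[0.267, -0.038, 0.01], -0.18], [[0.401, -0.057, 0.015], -0.27], [[0.534, -0.075, 0.02], -0.361], [[0.668, -0.094, 0.025], -0.451]]
[[[0.114, 0.072, 0.006], -0.09], [[0.227, 0.145, 0.011], -0.18], [[0.341, 0.217, 0.016], -0.27], [[0.455, 0.29, 0.021], -0.36], [[0.568, 0.362, 0.026], -0.45]]
[[[0.039, 0.129, 0.005], -0.091], [[0.039, 0.129, 0.005], -0.091]]
end [4.485e-01 3.750e-02 1.300e-01 8.884e+01] 12 rows
```

{"op": "move_arm", "data": {
  "plan": [
    [[0.134,-0.019,0.005],-0.09],
    [[0.267,-0.038,0.01],-0.18],
    [[0.401,-0.057,0.015],-0.27],
    [[0.534,-0.075,0.02],-0.361],
    [[0.668,-0.094,0.025],-0.451]
  ],
  "jaw": 0
}}

```text
t: 23.9
eef_pos: [0.4744, -0.1612, 0.1362]
tcp_rot: [-0.001, 0.419, 0.908, 0.0]
ft_force: [0.3, -0.7, 0.6]
opening: 0.0433
gripper_force: 0.0
```

{"op": "move_arm", "data": {
  "plan": [
    [[0.114,0.072,0.006],-0.09],
    [[0.227,0.145,0.011],-0.18],
    [[0.341,0.217,0.016],-0.27],
    [[0.455,0.29,0.021],-0.36],
    [[0.568,0.362,0.026],-0.45]
  ]
}}

```text
t: 24.4
eef_pos: [0.4519, 0.0055, 0.1298]
tcp_rot: [-0.001, 0.079, 0.997, 0.0]
ft_force: [0.1, -0.2, 0.1]
opening: 0.0438
gripper_force: 0.0
```

{"op": "move_arm", "data": {
  "plan": [
    [[0.039,0.129,0.005],-0.091],
    [[0.039,0.129,0.005],-0.091],
    [[0.039,0.129,0.005],-0.091]
  ]
}}

```text
t: 24.7
eef_pos: [0.4481, 0.038, 0.1289]
tcp_rot: [-0.001, 0.01, 1.0, 0.0]
ft_force: [0.2, 0.3, -0.4]
opening: 0.0437
gripper_force: 0.0
```

```bash
python3 - <<'E'
from h import *
p=look(("side",)); p=bot.capture("top"); w=cloud(p); print(trayfit(p,.33,.57,-.44,-.21)[0])
m=(w[...,2]>.028)&(w[...,2]<.05)&(w[...,0]>.37)&(w[...,0]<.53)&(w[...,1]>-.38)&(w[...,1]<-.245)
print(m.sum(),w[m].min(0),w[m].max(0),w[m].mean(0))
E
```

```text
side [4.48700e-01 3.73000e-02 1.29100e-01 8.88229e+01]
mu=[0.5498, 0.3659] mid=[0.5502, 0.3699] ang=84.5 wlen=0.1808 tot=0.1826 black=35 zt=0.0308
mu=[0.4419, 0.0283] mid=[0.4432, 0.0283] ang=0.4 wlen=0.0735 tot=0.1154 black=51 zt=0.0283
((420.25799560546875, -369.70770263671875), (91.01529693603516, 191.33450317382812), 57.011993408203125)
170 [ 0.48348937 -0.37953615  0.02800203] [ 0.52944799 -0.25351567  0.04037391] [ 0.49881224 -0.31756879  0.03254354]
```

{"op": "move_arm", "data": {
  "plan": [
    [[0.0,0.0,0.1],0.0],
    [[0.0,0.0,0.19],0.0],
    [[0.0,0.0,0.23],0.0],
    [[0.0,0.0,0.23],0.0]
  ]
}}

```text
t: 25.2
eef_pos: [0.4486, 0.0365, 0.0712]
tcp_rot: [-0.001, 0.011, 1.0, 0.0]
ft_force: [0.4, -0.0, 0.7]
opening: 0.0437
gripper_force: 0.0
```

{"op": "move_arm", "data": {
  "plan": [
    [[0.0,0.0,0.0],0.0],
    [[0.0,0.0,0.0],0.0],
    [[0.0,0.0,0.0],0.0],
    [[0.0,0.0,0.0],0.0],
    [[0.0,0.0,0.0],0.0]
  ],
  "jaw": -1
}}

```text
t: 25.7
eef_pos: [0.449, 0.0373, 0.0726]
tcp_rot: [0.001, 0.01, 1.0, -0.0]
ft_force: [-0.1, -1.2, 3.2]
opening: 0.0211
gripper_force: 25.0
```

```bash
python3 - <<'E'
from plan import *
s=pose(); print(s.round(4)); f=(.446,-.297)
calls([(*s[:2],.14,s[3]),(*f,.14,-.4),(*f,.14,-.4)],start=s)
E
```

```text
[4.4900e-01 3.7300e-02 7.2600e-02 8.8867e+01]
[[[0.0, 0.0, -0.135], 0.0], [[0.0, 0.0, -0.269], 0.0], [[-0.001, -0.122, -0.269], 0.09], [[-0.003, -0.243, -0.269], 0.18], [[-0.004, -0.365, -0.269], 0.271]]
[[[-0.051, -0.11, 0.0], 0.09], [[-0.103, -0.22, 0.0], 0.18], [[-0.154, -0.33, 0.0], 0.27], [[-0.205, -0.441, 0.0], 0.36], [[-0.257, -0.551, 0.0], 0.45]]
[[[-0.11, -0.05, 0.0], 0.091], [[-0.221, -0.101, 0.0], 0.181], [[-0.332, -0.151, 0.0], 0.271], [[-0.332, -0.151, 0.0], 0.271]]
end [ 0.4461 -0.2971  0.1399 -0.413 ] 14 rows
```

{"op": "move_arm", "data": {
  "plan": [
    [[0.0,0.0,-0.135],0.0],
    [[0.0,0.0,-0.269],0.0],
    [[-0.001,-0.122,-0.269],0.09],
    [[-0.003,-0.243,-0.269],0.18],
    [[-0.004,-0.365,-0.269],0.271]
  ]
}}

```text
t: 26.2
eef_pos: [0.4478, -0.0543, 0.1399]
tcp_rot: [0.0, 0.223, 0.975, -0.0]
ft_force: [0.9, -0.1, -0.6]
opening: 0.0213
gripper_force: 25.0
```

{"op": "move_arm", "data": {
  "plan": [
    [[-0.051,-0.11,0.0],0.09],
    [[-0.103,-0.22,0.0],0.18],
    [[-0.154,-0.33,0.0],0.27],
    [[-0.205,-0.441,0.0],0.36],
    [[-0.257,-0.551,0.0],0.45]
  ]
}}

```text
t: 26.7
eef_pos: [0.446, -0.2067, 0.1393]
tcp_rot: [-0.0, 0.547, 0.837, 0.0]
ft_force: [-0.3, -0.0, -1.6]
opening: 0.0214
gripper_force: 25.0
```

{"op": "move_arm", "data": {
  "plan": [
    [[-0.11,-0.05,0.0],0.091],
    [[-0.221,-0.101,0.0],0.181],
    [[-0.332,-0.151,0.0],0.271],
    [[-0.332,-0.151,0.0],0.271],
    [[-0.332,-0.151,0.0],0.271]
  ]
}}

```text
t: 27.2
eef_pos: [0.4452, -0.2969, 0.1391]
tcp_rot: [-0.001, 0.71, 0.704, 0.0]
ft_force: [-1.1, 0.3, -0.8]
opening: 0.0212
gripper_force: 25.0
```

```bash
python3 - <<'E'
from h import *
p=bot.capture("side"); from plan import pose; s=bot.sense(); print(pose().round(4),s["opening"],s["gripper_force"])
cv2.imwrite("pics/c7.png",cv2.cvtColor(cv2.resize(p["pixels"][180:380,230:480],None,fx=2.5,fy=2.5),cv2.COLOR_RGB2BGR))
print(bot.cut_out(p,"tray_floor")[0]["box"])
E
```

```text
[ 0.4449 -0.2959  0.139  -0.3792] 0.02156392531693628 24.99569535255432
[268.3, 283.2, 361.4, 361.5]
```

View pics/c7.png

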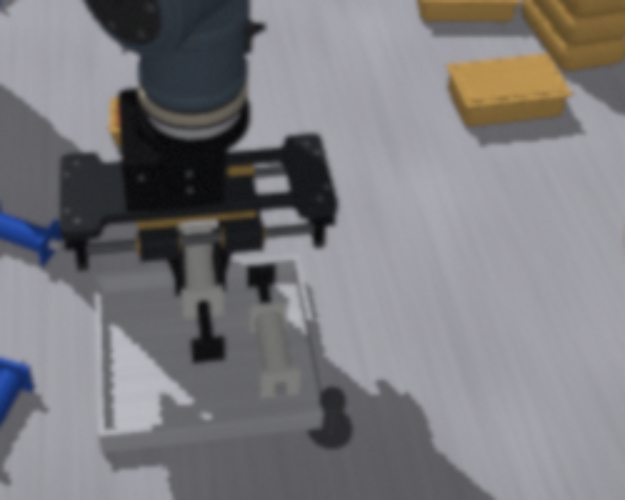

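{"op": "move_arm", "data": {
  "plan": [
    [[0.0,0.002,0.1],0.0],
    [[0.0,0.002,0.18],0.0],
    [[0.0,0.002,0.22],0.0],
    [[0.0,0.002,0.244],0.0],
    [[0.0,0.002,0.244],0.0]
  ]
}}

```text
t: 27.8
eef_pos: [0.4462, -0.2961, 0.0786]
tcp_rot: [-0.0, 0.709, 0.705, 0.0]
ft_force: [-0.2, 0.9, -1.1]
opening: 0.0211
gripper_force: 25.0
```

{"op": "move_arm", "data": {
  "plan": [
    [[0.0,0.0,0.0],0.0]
  ]
}}

```text
t: 27.9
eef_pos: [0.4465, -0.2967, 0.0788]
tcp_rot: [0.0, 0.709, 0.705, 0.0]
ft_force: [-0.1, 0.6, -2.4]
opening: 0.0212
gripper_force: 25.0
```

{"op": "move_arm", "data": {
  "plan": [
    [[0.0,0.0,0.0],0.0],
    [[0.0,0.0,0.0],0.0],
    [[0.0,0.0,0.0],0.0]
  ],
  "jaw": -0.27
}}

```text
t: 28.2
eef_pos: [0.4464, -0.2971, 0.0787]
tcp_rot: [0.0, 0.71, 0.705, -0.0]
ft_force: [0.7, -0.3, -0.1]
opening: 0.0304
gripper_force: 0.0
```

{"op": "move_arm", "data": {
  "plan": [
    [[0.0,0.0,-0.1],0.0],
    [[0.0,0.0,-0.26],0.0],
    [[0.0,0.0,-0.26],0.0]
  ]
}}

```text
t: 28.5
eef_pos: [0.4482, -0.2989, 0.1474]
tcp_rot: [0.005, 0.71, 0.705, -0.0]
ft_force: [-0.2, -0.7, -0.0]
opening: 0.0318
gripper_force: 0.0
```

```bash
python3 - <<'E'
from h import *
p=look(("side","top"))
from plan import *
f=(.452,.2143); s=(.4465,-.2971,.144,-.4)
calls([(*f,.13,75.6),(*f,.13,75.6)],start=s)
E
```

```text
side [ 0.4474 -0.2981  0.1457 -0.4208]
mu=[0.4477, -0.2942] mid=[0.4481, -0.2871] ang=-92.8 wlen=0.0887 tot=0.1299 black=179 zt=0.0358
top [ 0.4466 -0.2973  0.1444 -0.4209]
mu=[0.5218, 0.3773] mid=[0.5219, 0.3777] ang=82.9 wlen=0.1733 tot=0.1741 black=28 zt=0.0259
mu=[0.5226, 0.4269] mid=[0.5283, 0.4261] ang=-7.7 wlen=0.095 tot=0.095 black=35 zt=0.0354
mu=[0.5121, 0.3812] mid=[0.5092, 0.3816] ang=-6.9 wlen=0.0922 tot=0.0922 black=28 zt=0.036
mu=[0.509, 0.3334] mid=[0.5081, 0.3335] ang=-7.0 wlen=0.0867 tot=0.0893 black=31 zt=0.0351
mu=[0.4495, 0.215] mid=[0.4468, 0.2157] ang=-14.6 wlen=0.0725 tot=0.1119 black=57 zt=0.0314
[[[0.186, 0.001, 0.005], -0.077], [[0.372, 0.001, 0.01], -0.154], [[0.558, 0.002, 0.015], -0.23], [[0.744, 0.003, 0.02], -0.307], [[0.93, 0.004, 0.025], -0.384]]
[[[0.153, 0.106, 0.006], -0.077], [[0.306, 0.212, 0.011], -0.153], [[0.458, 0.318, 0.016], -0.23], [[0.611, 0.424, 0.021], -0.307], [[0.764, 0.53, 0.026], -0.384]]
[[[0.066, 0.174, 0.005], -0.076], [[0.066, 0.174, 0.005], -0.076]]
end [ 0.4519  0.2144  0.13   75.56  ] 12 rows
```

{"op": "move_arm", "data": {
  "plan": [
    [[0.186,0.001,0.005],-0.077],
    [[0.372,0.001,0.01],-0.154],
    [[0.558,0.002,0.015],-0.23],
    [[0.744,0.003,0.02],-0.307],
    [[0.93,0.004,0.025],-0.384]
  ],
  "jaw": 0
}}

```text
t: 29.1
eef_pos: [0.4479, -0.0627, 0.136]
tcp_rot: [-0.001, 0.467, 0.884, -0.0]
ft_force: [1.4, 0.1, -0.0]
opening: 0.0433
gripper_force: 0.0
```

{"op": "move_arm", "data": {
  "plan": [
    [[0.153,0.106,0.006],-0.077],
    [[0.306,0.212,0.011],-0.153],
    [[0.458,0.318,0.016],-0.23],
    [[0.611,0.424,0.021],-0.307],
    [[0.764,0.53,0.026],-0.384]
  ]
}}

```text
t: 29.6
eef_pos: [0.4503, 0.1697, 0.1294]
tcp_rot: [-0.001, 0.182, 0.983, -0.0]
ft_force: [0.5, -0.6, 0.0]
opening: 0.0434
gripper_force: 0.0
```

{"op": "move_arm", "data": {
  "plan": [
    [[0.066,0.174,0.005],-0.076],
    [[0.066,0.174,0.005],-0.076],
    [[0.066,0.174,0.005],-0.076]
  ]
}}

```text
t: 29.9
eef_pos: [0.4507, 0.2154, 0.1283]
tcp_rot: [-0.001, 0.125, 0.992, -0.001]
ft_force: [-1.8, -0.1, -0.0]
opening: 0.0434
gripper_force: 0.0
```

```bash
python3 - <<'E'
from h import *
p=look(("side",)); p=bot.capture("top")
w=cloud(p); m=(w[...,2]>.029)&(w[...,2]<.05)&(w[...,0]>.37)&(w[...,0]<.53)&(w[...,1]>-.38)&(w[...,1]<-.245)
n,l,st,c=cv2.connectedComponentsWithStats(m.astype(np.uint8),connectivity=8)
for i in range(1,n):
    if st[i,4]>20: q=w[l==i]; print(st[i,4],q.min(0).round(3),q.max(0).round(3),cv2.minAreaRect((q[:,:2]*1000).astype(np.float32)))
E
```

```text
side [ 0.4508  0.2143  0.1284 75.5606]
mu=[0.536, 0.3677] mid=[0.5371, 0.3726] ang=77.1 wlen=0.1814 tot=0.1831 black=39 zt=0.0312
mu=[0.4474, 0.2079] mid=[0.4661, 0.2036] ang=-12.8 wlen=0.1141 tot=0.1141 black=54 zt=0.0285
126 [ 0.483 -0.36   0.029] [ 0.512 -0.295  0.042] ((497.688232421875, -327.14678955078125), (28.50282096862793, 65.1950454711914), 0.2464219331741333)
125 [ 0.431 -0.324  0.029] [ 0.46  -0.259  0.043] ((445.4632873535156, -291.4544677734375), (65.24578857421875, 28.197433471679688), 89.22440338134766)
```

{"op": "move_arm", "data": {
  "plan": [
    [[0.0,0.0,0.1],0.0],
    [[0.0,0.0,0.19],0.0],
    [[0.0,0.0,0.23],0.0],
    [[0.0,0.0,0.23],0.0]
  ]
}}

```text
t: 30.4
eef_pos: [0.4515, 0.2128, 0.0711]
tcp_rot: [-0.001, 0.127, 0.992, -0.001]
ft_force: [0.4, -1.0, 0.3]
opening: 0.0437
gripper_force: 0.0
```

{"op": "move_arm", "data": {
  "plan": [
    [[0.0,0.0,0.0],0.0],
    [[0.0,0.0,0.0],0.0],
    [[0.0,0.0,0.0],0.0],
    [[0.0,0.0,0.0],0.0],
    [[0.0,0.0,0.0],0.0]
  ],
  "jaw": -1
}}

```text
t: 30.9
eef_pos: [0.4519, 0.2143, 0.0723]
tcp_rot: [0.0, 0.126, 0.992, -0.0]
ft_force: [-0.6, -1.4, 1.7]
opening: 0.0213
gripper_force: 25.0
```

```bash
python3 - <<'E'
from plan import *
s=pose(); print(s.round(4)); f=(.399,-.298)
calls([(*s[:2],.14,s[3]),(.47,-.05,.14,30),(*f,.14,-.4),(*f,.14,-.4)],start=s)
E
```

```text
[4.51900e-01 2.14300e-01 7.23000e-02 7.55475e+01]
[[[0.0, 0.0, -0.135], 0.0], [[0.0, 0.0, -0.271], 0.0], [[-0.056, -0.168, -0.271], 0.084], [[-0.111, -0.335, -0.271], 0.169], [[-0.167, -0.503, -0.271], 0.253]]
[[[-0.116, -0.133, 0.0], 0.084], [[-0.232, -0.266, 0.0], 0.169], [[-0.348, -0.399, 0.0], 0.253], [[-0.411, -0.559, 0.0], 0.309], [[-0.473, -0.72, 0.0], 0.366]]
[[[-0.139, -0.1, 0.0], 0.056], [[-0.279, -0.201, 0.0], 0.112], [[-0.418, -0.302, 0.0], 0.169], [[-0.558, -0.402, 0.0], 0.225], [[-0.558, -0.402, 0.0], 0.225]]
end [ 0.3991 -0.2981  0.14   -0.4125] 15 rows
```

{"op": "move_arm", "data": {
  "plan": [
    [[0.0,0.0,-0.135],0.0],
    [[0.0,0.0,-0.271],0.0],
    [[-0.056,-0.168,-0.271],0.084],
    [[-0.111,-0.335,-0.271],0.169],
    [[-0.167,-0.503,-0.271],0.253]
  ]
}}

```text
t: 31.4
eef_pos: [0.4607, 0.0816, 0.14]
tcp_rot: [0.0, 0.321, 0.947, 0.0]
ft_force: [0.8, 0.7, -2.1]
opening: 0.0213
gripper_force: 25.0
```

{"op": "move_arm", "data": {
  "plan": [
    [[-0.116,-0.133,0.0],0.084],
    [[-0.232,-0.266,0.0],0.169],
    [[-0.348,-0.399,0.0],0.253],
    [[-0.411,-0.559,0.0],0.309],
    [[-0.473,-0.72,0.0],0.366]
  ]
}}

```text
t: 31.9
eef_pos: [0.4459, -0.1343, 0.1396]
tcp_rot: [0.0, 0.576, 0.817, 0.0]
ft_force: [-0.6, -0.6, -2.3]
opening: 0.0212
gripper_force: 25.0
```

{"op": "move_arm", "data": {
  "plan": [
    [[-0.139,-0.1,0.0],0.056],
    [[-0.279,-0.201,0.0],0.112],
    [[-0.418,-0.302,0.0],0.169],
    [[-0.558,-0.402,0.0],0.225],
    [[-0.558,-0.402,0.0],0.225]
  ]
}}

```text
t: 32.4
eef_pos: [0.3991, -0.3042, 0.14]
tcp_rot: [0.003, 0.712, 0.702, -0.001]
ft_force: [0.3, 0.3, -1.2]
opening: 0.0211
gripper_force: 25.0
```

{"op": "move_arm", "data": {
  "plan": [
    [[0.0,0.0,0.0],0.0],
    [[0.0,0.0,0.0],0.0]
  ]
}}

```text
t: 32.6
eef_pos: [0.3984, -0.2965, 0.1394]
tcp_rot: [-0.001, 0.709, 0.705, 0.0]
ft_force: [0.1, 0.8, -1.4]
opening: 0.0215
gripper_force: 25.0
```

```bash
python3 - <<'E'
from h import *
p=bot.capture("side"); from plan import pose; s=bot.sense(); print(pose().round(4),s["opening"],s["gripper_force"])
w=cloud(p); im=p["pixels"].astype(int)
m=(w[...,2]>.05)&(w[...,2]<.1)&(w[...,0]>.36)&(w[...,0]<.44)&(w[...,1]>-.42)&(w[...,1]<-.2)&(im.max(-1)>110)
print(m.sum(),w[m].min(0),w[m].max(0))
E
```

```text
[ 0.3987 -0.2961  0.1394 -0.3212] 0.021163462429895242 24.997694492340088
236 [ 0.38370172 -0.36772991  0.06777775] [ 0.41341887 -0.26392048  0.09900037]
```

{"op": "move_arm", "data": {
  "plan": [
    [[0.0,0.001,0.1],0.0],
    [[0.0,0.001,0.18],0.0],
    [[0.0,0.001,0.22],0.0],
    [[0.0,0.001,0.244],0.0],
    [[0.0,0.001,0.244],0.0]
  ]
}}

```text
t: 33.15
eef_pos: [0.3993, -0.297, 0.0786]
tcp_rot: [-0.0, 0.709, 0.705, 0.0]
ft_force: [0.8, -0.1, -0.9]
opening: 0.0214
gripper_force: 25.0
```

{"op": "move_arm", "data": {
  "plan": [
    [[0.0,0.0,0.0],0.0]
  ]
}}

```text
t: 33.25
eef_pos: [0.3995, -0.2977, 0.079]
tcp_rot: [0.0, 0.709, 0.705, -0.0]
ft_force: [0.4, 0.3, -0.7]
opening: 0.0212
gripper_force: 25.0
```

{"op": "move_arm", "data": {
  "plan": [
    [[0.0,0.0,0.0],0.0],
    [[0.0,0.0,0.0],0.0],
    [[0.0,0.0,0.0],0.0]
  ],
  "jaw": -0.33
}}

```text
t: 33.55
eef_pos: [0.3993, -0.2981, 0.0791]
tcp_rot: [0.0, 0.71, 0.704, -0.0]
ft_force: [1.0, 0.2, 0.5]
opening: 0.0286
gripper_force: 0.0
```

{"op": "move_arm", "data": {
  "plan": [
    [[0.0,0.0,-0.1],0.0],
    [[0.0,0.0,-0.26],0.0],
    [[0.0,0.0,-0.46],0.0],
    [[0.0,0.0,-0.46],0.0]
  ]
}}

```text
t: 33.95
eef_pos: [0.4014, -0.3004, 0.1992]
tcp_rot: [0.007, 0.71, 0.705, -0.0]
ft_force: [0.6, -0.3, 0.7]
opening: 0.0294
gripper_force: 0.0
```

```bash
python3 - <<'E'
from h import *
p=look(("side",)); print(trayfit(p,.33,.57,-.44,-.21)[0])
cv2.imwrite("pics/c8.png",cv2.cvtColor(cv2.resize(p["pixels"][220:380,230:430],None,fx=3,fy=3),cv2.COLOR_RGB2BGR))
from plan import *
a=T(-27,150,79.3); print(a); s=(.3992,-.2981,.194,-.4)
calls([(*a,.194,-.4),(*a,.12,-.4),(*a,.095,-.4,.03),(*a,.078,-.4,.03),(*a,.078,-.4)],start=s)
W=[(*T(-12,150,79.3),.078,-.4)]
th=79.3; d=1.5
while th>-6: W.append((*T(-9.5,150,th),.078,YAW+th-90)); d=min(4.5,d+.6); th-=d
calls(W+[(*T(-9.5,150,-6),.078,YAW-96)],start=(*a,.078,-.4))
E
```

```text
side [ 0.4004 -0.2994  0.1969 -0.4192]
mu=[0.5416, 0.334] mid=[0.5542, 0.3639] ang=67.1 wlen=0.1934 tot=0.1934 black=27 zt=0.0286
((449.6314392089844, -319.678466796875), (154.68165588378906, 173.58096313476562), 89.47439575195312)
[ 0.38081516 -0.41395215]
[[[-0.155, -0.023, 0.0], 0.0], [[-0.309, -0.047, 0.0], 0.0], [[-0.464, -0.07, 0.0], 0.0], [[-0.464, -0.07, 0.148], 0.0], [[-0.464, -0.07, 0.296], 0.0]]
[[[0.0, 0.0, 0.1], 0.0], [[0.0, 0.0, 0.168], 0.0], [[0.0, 0.0, 0.168], 0.0]]
end [ 0.3809 -0.414   0.078  -0.4   ] 8 rows
[[[0.06, 0.0, 0.0], 0.0], [[0.07, 0.0, 0.0], 0.0], [[0.092, -0.001, 0.0], 0.023], [[0.12, -0.001, 0.0], 0.053], [[0.155, 0.001, 0.0], 0.09]]
[[[0.041, -0.002, 0.0], 0.043], [[0.088, 0.001, 0.0], 0.093], [[0.135, 0.006, 0.0], 0.143], [[0.181, 0.016, 0.0], 0.193], [[0.226, 0.029, 0.0], 0.243]]
[[[0.047, -0.001, 0.0], 0.05], [[0.095, 0.001, 0.0], 0.1], [[0.141, 0.007, 0.0], 0.15], [[0.188, 0.017, 0.0], 0.2], [[0.233, 0.031, 0.0], 0.25]]
[[[0.047, -0.001, 0.0], 0.05], [[0.094, 0.001, 0.0], 0.1], [[0.141, 0.008, 0.0], 0.15], [[0.187, 0.018, 0.0], 0.2], [[0.232, 0.031, 0.0], 0.25]]
[[[0.048, -0.001, 0.0], 0.05], [[0.095, 0.002, 0.0], 0.1], [[0.108, 0.003, 0.0], 0.115]]
end [ 5.102e-01 -2.391e-01  7.800e-02 -8.572e+01] 23 rows
```

View pics/c8.png

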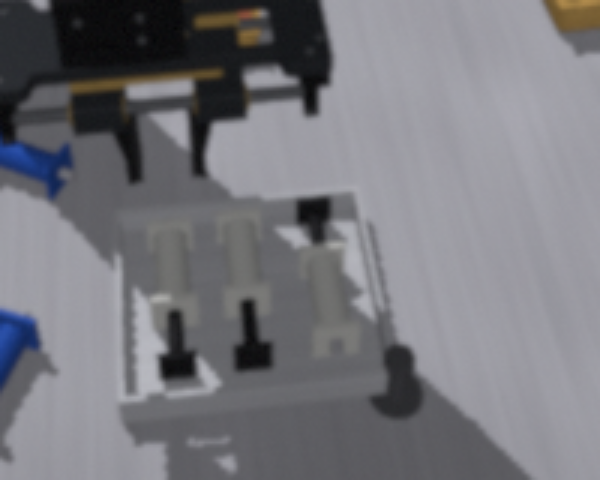

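{"op": "move_arm", "data": {
  "plan": [
    [[-0.155,-0.023,0.0],0.0],
    [[-0.309,-0.047,0.0],0.0],
    [[-0.464,-0.07,0.0],0.0],
    [[-0.464,-0.07,0.148],0.0],
    [[-0.464,-0.07,0.296],0.0]
  ],
  "jaw": -1
}}

```text
t: 34.5
eef_pos: [0.3804, -0.4155, 0.1183]
tcp_rot: [0.001, 0.711, 0.704, -0.0]
ft_force: [-0.6, 0.8, -0.9]
opening: 0.0021
gripper_force: 0.0
```

{"op": "move_arm", "data": {
  "plan": [
    [[0.0,0.0,0.1],0.0],
    [[0.0,0.0,0.168],0.0],
    [[0.0,0.0,0.168],0.0],
    [[0.0,0.0,0.168],0.0]
  ]
}}

```text
t: 34.9
eef_pos: [0.3803, -0.4132, 0.0767]
tcp_rot: [-0.001, 0.71, 0.704, 0.0]
ft_force: [0.7, -0.5, -0.1]
opening: 0.0006
gripper_force: 0.0
```

{"op": "move_arm", "data": {
  "plan": [
    [[0.06,0.0,0.0],0.0],
    [[0.07,0.0,0.0],0.0],
    [[0.092,-0.001,0.0],0.023],
    [[0.12,-0.001,0.0],0.053],
    [[0.155,0.001,0.0],0.09]
  ]
}}

```text
t: 35.4
eef_pos: [0.3816, -0.3751, 0.0788]
tcp_rot: [0.001, 0.758, 0.652, -0.0]
ft_force: [0.0, -2.0, -1.3]
opening: 0.0007
gripper_force: 0.6
```

{"op": "move_arm", "data": {
  "plan": [
    [[0.041,-0.002,0.0],0.043],
    [[0.088,0.001,0.0],0.093],
    [[0.135,0.006,0.0],0.143],
    [[0.181,0.016,0.0],0.193],
    [[0.226,0.029,0.0],0.243]
  ]
}}

```text
t: 35.9
eef_pos: [0.3975, -0.3201, 0.0789]
tcp_rot: [0.002, 0.868, 0.496, 0.0]
ft_force: [0.2, -1.8, -0.9]
opening: 0.0004
gripper_force: 0.7
```

{"op": "move_arm", "data": {
  "plan": [
    [[0.047,-0.001,0.0],0.05],
    [[0.095,0.001,0.0],0.1],
    [[0.141,0.007,0.0],0.15],
    [[0.188,0.017,0.0],0.2],
    [[0.233,0.031,0.0],0.25]
  ]
}}

```text
t: 36.4
eef_pos: [0.4336, -0.2736, 0.0789]
tcp_rot: [0.001, 0.948, 0.317, 0.0]
ft_force: [-0.9, -1.7, -1.0]
opening: 0.0006
gripper_force: 0.7
```

```bash
python3 - <<'E'
from h import *
from plan import *
s=bot.sense(); print(pose().round(4),s["ft_force"].round(1) if hasattr(s["ft_force"],'round') else s["ft_force"])
p=bot.capture("side"); print(trayfit(p,.36,.72,-.46,-.15)[0])
E
```

```text
[  0.4336  -0.2736   0.0789 -53.0329] [-0.9 -1.7 -1. ]
((549.4494018554688, -273.505859375), (131.07505798339844, 171.88812255859375), 35.5450553894043)
```

{"op": "move_arm", "data": {
  "plan": [
    [[0.047,-0.001,0.0],0.05],
    [[0.094,0.001,0.0],0.1],
    [[0.141,0.008,0.0],0.15],
    [[0.187,0.018,0.0],0.2],
    [[0.232,0.031,0.0],0.25]
  ]
}}

```text
t: 36.95
eef_pos: [0.4837, -0.2446, 0.0785]
tcp_rot: [0.0, 0.992, 0.127, -0.0]
ft_force: [-1.3, -0.8, -0.3]
opening: 0.0004
gripper_force: 0.7
```

{"op": "move_arm", "data": {
  "plan": [
    [[0.03,0.0,0.0],0.03],
    [[0.055,0.001,0.0],0.06],
    [[0.08,0.002,0.0],0.085],
    [[0.095,0.003,0.0],0.1],
    [[0.108,0.003,0.0],0.115]
  ]
}}

```text
t: 37.45
eef_pos: [0.51, -0.2386, 0.0781]
tcp_rot: [-0.0, 0.999, 0.037, -0.0]
ft_force: [-0.3, -0.6, 1.2]
opening: 0.0005
gripper_force: 0.6
```

```bash
python3 - <<'E'
from h import *
from plan import *
s=bot.sense(); print(pose().round(4),s["ft_force"])
for n in("side","top"):
    p=bot.capture(n); print(trayfit(p,.4,.74,-.46,-.15)[0])
W=[(*T(-9.5,150,-6-k),.078,YAW-96-k) for k in (1,2,3,4,5)]
calls(W,start=(.5102,-.2391,.078,-85.72))
E
```

```text
[ 5.10000e-01 -2.38600e-01  7.81000e-02 -8.57422e+01] [-0.28681865 -0.63311238  1.16457146]
((596.6893310546875, -303.73358154296875), (152.59779357910156, 178.21240234375), 4.186523914337158)
((603.5399169921875, -297.7917785644531), (137.36203002929688, 172.02503967285156), 3.6235127449035645)
[[[0.011, 0.0, 0.0], 0.011], [[0.021, -0.001, 0.0], 0.022], [[0.032, -0.001, 0.0], 0.033], [[0.042, -0.001, 0.0], 0.044], [[0.053, -0.001, 0.0], 0.055]]
end [ 5.234e-01 -2.379e-01  7.800e-02 -9.067e+01] 5 rows
```

{"op": "move_arm", "data": {
  "plan": [
    [[0.011,0.0,0.0],0.011],
    [[0.021,-0.001,0.0],0.022],
    [[0.032,-0.001,0.0],0.033],
    [[0.032,-0.001,0.0],0.033]
  ]
}}

```text
t: 37.95
eef_pos: [0.5187, -0.2382, 0.0776]
tcp_rot: [0.0, 1.0, 0.011, 0.0]
ft_force: [0.2, -1.3, 0.4]
opening: 0.0006
gripper_force: 0.0
```

{"op": "move_arm", "data": {
  "plan": [
    [[0.011,0.0,0.0],0.011],
    [[0.011,0.0,0.0],0.011],
    [[0.011,0.0,0.0],0.011]
  ]
}}

```text
t: 38.25
eef_pos: [0.5213, -0.2382, 0.0776]
tcp_rot: [0.0, 1.0, 0.003, 0.0]
ft_force: [-0.1, 0.4, 1.0]
opening: 0.0008
gripper_force: 0.0
```

{"op": "move_arm", "data": {
  "plan": [
    [[0.011,0.0,0.0],0.011],
    [[0.011,0.0,0.0],0.011],
    [[0.011,0.0,0.0],0.011]
  ]
}}

```text
t: 38.55
eef_pos: [0.5224, -0.2379, 0.0776]
tcp_rot: [-0.0, 1.0, -0.006, -0.002]
ft_force: [-4.2, -1.6, 2.3]
opening: 0.0003
gripper_force: 2.5
```

```bash
python3 - <<'E'
from h import *
from plan import *
s=bot.sense(); print(pose().round(4),s["ft_force"])
for n in("side","top"):
    p=bot.capture(n); print(trayfit(p,.4,.74,-.46,-.15)[0])
E
```

```text
[ 5.22400e-01 -2.37900e-01  7.76000e-02 -9.06767e+01] [-4.23974763 -1.60720566  2.32761958]
((603.7682495117188, -309.1731872558594), (177.74632263183594, 151.54364013671875), 89.39846801757812)
((610.1544799804688, -303.2036437988281), (172.29315185546875, 137.8904571533203), 89.07402801513672)
```

{"op": "move_arm", "data": {
  "plan": [
    [[0.006,0.0,0.0],0.0],
    [[0.006,0.0,0.0],0.0],
    [[0.006,0.0,0.0],0.0]
  ]
}}

```text
t: 38.95
eef_pos: [0.5225, -0.2379, 0.0776]
tcp_rot: [-0.001, 1.0, -0.006, -0.003]
ft_force: [-9.3, -2.5, 4.0]
opening: 0.0006
gripper_force: 4.1
```

{"op": "move_arm", "data": {
  "plan": [
    [[0.006,0.0,0.0],0.0],
    [[0.006,0.0,0.0],0.0],
    [[0.006,0.0,0.0],0.0]
  ]
}}

```text
t: 39.25
eef_pos: [0.5228, -0.238, 0.0776]
tcp_rot: [-0.001, 1.0, -0.005, -0.005]
ft_force: [-11.7, -3.9, 6.7]
opening: 0.0008
gripper_force: 5.8
```

{"op": "move_arm", "data": {
  "plan": [
    [[-0.04,0.0,0.0],0.0],
    [[-0.1,0.0,0.0],0.0],
    [[-0.16,0.0,-0.1],0.0],
    [[-0.16,0.0,-0.3],0.0],
    [[-0.16,0.0,-0.5],0.0]
  ]
}}

```text
t: 39.75
eef_pos: [0.4861, -0.2373, 0.2031]
tcp_rot: [-0.001, 1.0, -0.007, -0.001]
ft_force: [0.7, 0.3, 0.4]
opening: 0.0006
gripper_force: 0.0
```

{"op": "move_arm", "data": {
  "plan": [
    [[-0.1,-0.18,-0.1],0.0],
    [[-0.1,-0.36,-0.1],0.0],
    [[-0.1,-0.54,-0.1],0.0],
    [[-0.1,-0.7,-0.1],0.0],
    [[-0.1,-0.7,-0.1],0.0]
  ]
}}

```text
t: 40.25
eef_pos: [0.4626, -0.0578, 0.2279]
tcp_rot: [-0.001, 1.0, -0.004, -0.0]
ft_force: [0.0, -0.3, -0.2]
opening: 0.0004
gripper_force: 0.0
```

```bash
python3 - <<'E'
from h import *
p=look(("top",)); save(p,"fin_t.png"); q=bot.capture("side")
for x in (p,q): print(trayfit(x,.44,.74,-.46,-.15)[0])
w=cloud(p)
for th in("tin_a",):
    for d in bot.cut_out(p,th): print(d["confidence"],np.nanmedian(w[d["pixels"]],0).round(3))
a=cv2.resize(p["pixels"][70:260,140:480],None,fx=2,fy=2); b=cv2.resize(q["pixels"][100:370,260:480],None,fx=1.4,fy=1.4)[:380]
cv2.imwrite("pics/fin.png",cv2.cvtColor(cv2.resize(np.hstack([a[:378,280:],b[:378]]),None,fx=1,fy=1),cv2.COLOR_RGB2BGR))
E
```

```text
top [ 4.6360e-01 -6.0000e-02  2.2790e-01 -9.0456e+01]
mu=[0.626, -0.2994] mid=[0.625, -0.2994] ang=-179.0 wlen=0.0932 tot=0.1149 black=74 zt=0.0373
mu=[0.5234, 0.3769] mid=[0.5235, 0.3777] ang=82.5 wlen=0.1714 tot=0.1724 black=27 zt=0.0262
mu=[0.5232, 0.4267] mid=[0.5283, 0.4261] ang=-7.3 wlen=0.0949 tot=0.0949 black=34 zt=0.0352
mu=[0.5119, 0.3813] mid=[0.5091, 0.3817] ang=-7.4 wlen=0.0733 tot=0.089 black=27 zt=0.0354
mu=[0.5096, 0.3332] mid=[0.5134, 0.3327] ang=-7.7 wlen=0.0923 tot=0.0923 black=31 zt=0.0349
((605.187255859375, -302.76824951171875), (171.8248748779297, 148.53610229492188), 88.684326171875)
((603.284423828125, -308.90338134765625), (178.74700927734375, 151.96261596679688), 89.76873779296875)
0.7 [0.44  0.119 0.029]
0.68 [ 0.775 -0.057  0.035]
0.66 [ 0.4   -0.05   0.028]
0.56 [0.78  0.104 0.036]
0.3 [ 0.61  -0.253  0.028]
```

View pics/fin.png

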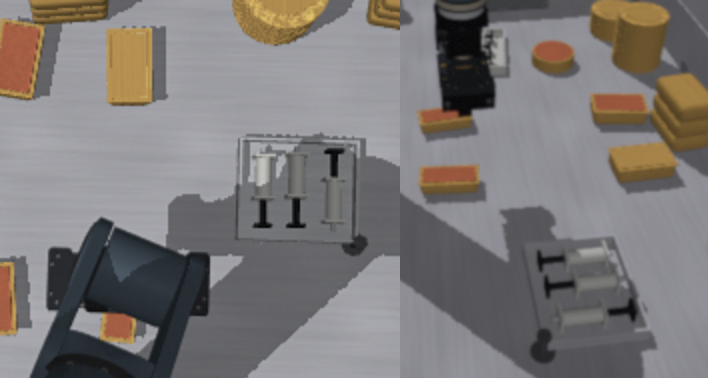

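```bash
python3 -c "
from cell import bot
print(bot.job_done())"
```

```text
the job is handed in; nothing more can be done
None
```

I handed the job in at about 40 s of the 200 s: the three filled syringes lie flat in the tray, which is pushed back to its parked stop, and the three empty ones lie flat in the wash pan. In the final pictures the plungers look unmoved and no syringe lies on another; the tins show where they stood, except one partly hidden by the arm. The first swing pressed the outward stop with about 80–90 N at the wrist, under the 120 N limit. That swing turned the tray only about 79°, because it started about 10° off its parked stop.

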